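# Fit the take-up reel on the label rewinder

## Robot

A 6-joint arm with a two-finger parallel gripper is mounted at the origin on a cart in front of the work surface, level with it; the furniture and walls round the work are solid. World frame = base frame: x ahead of the robot, y to its left, z up, the work surface at z = 0. Lengths are in mm, angles in rad, forces in N, time in s.
With the tool pointing down it reaches from about 325 to 925 mm from the base axis. Payload 3.1 kg.
Tool frame: the origin (TCP) lies where the fingers leave the gripper's body, on its centre line; the fingertips stand 73 mm ahead of it and the grasp point (between the pads) lies 54 mm ahead of it; z points along the fingers, x is the direction in which the jaws open and shut, and the axes are right-handed (so a half turn about z gives the same grasp; the last joint's range is limited). The gripper opens to 85 mm and grips with 20 to 120 N. Pads are 22 mm wide; open, the fingers measure 114 mm over their backs; the gripper's body (76 mm by 85 mm) begins 54 mm behind the grasp point. The pads swing forward as they close: fully open they stand 13 mm farther back than shut.
Start: joints at [1.129, 0.217, 1.613, -0, 1.311, -0.112], TCP at [202.391, 591.336, 303.9] pointing down, gripper open.
Joint ranges: [-2.75, 2.75], [-0.78, 2.1], [0.31, 2.55], [-1.13, 4.27], [0.13, 2.63], [-2.58, 2.58]. Speed limits (rad/s): [2.79, 2.79, 3.14, 3.14, 3.14, 3.14].

## Interface

Orientations are given as a 3x3 rotation matrix whose columns are the frame's x, y, z axes.
In Python, from plant import env gives the robot as it stands.
- The arm moves only by the tool apply_moves, never from a script. Its argument "commands" is text: rows parted by semicolons, each of 7 numbers parted by spaces: the shift along the tool's x, y, z in cm, then the turn, a rotation vector about the tool's x, y, z in degrees, then the closure, from -1 (fully open) to 1 (shut). In form: x y z wx wy wz jaw; .... A call has 1 to 10 rows; each row is the pose to reach, as a shift and turn from the pose commanded when the call began, along the tool's axes at that moment; what a row does not reach only later rows make up. A row lasts 1/10 s, in which the tool goes at most 50 mm and 8.59 degrees, less where a joint would pass 70% of its speed; a pose out of reach is approached as far as the arm can. A call with a gripper value outside its range is refused whole. The fingers move at their own pace and stop on an object; "newtons" is the grip in N (left out, the last holds). Time passes only in rows, so rows that repeat a pose let the fingers close. It gives the time, the measured TCP pose, the force and the opening at its end, in the units of the state.
- env.observe(): the state, without advancing time (a new reading comes with each control period).
- env.read_camera(name): name is "side" or "top" or "wrist"; returns a dict with "image" (480x640x3 uint8, red, green, blue), "fx", "fy", "cx", "cy" (pixels), "distortion" ([k1, k2, p1, p2, k3] as OpenCV has them; the pictures are not rectified), "position" and "orientation" of the camera in the world. Camera axes: x right, y down, z forward; pixel columns grow to the right and rows downward; lengths in mm; the calibration is good to about 2 mm. A picture is of the moment at which its call begins. There is no depth.
- env.finish_job(): hands the job in, once; it reports no verdict.
Trained networks look in the newest picture that a camera, given by its name, has taken for a name from the list of things; names that differ only in an ending like _2 or _b are one class to them, and where a whole thing is asked for, a point or a joint stands for the part that bears it (a point fixed in the world has none). Each returns a list of dicts, best first, with "p" (0 to 1); they miss things now and then, are a little off and sometimes report something else, mostly with a low value. They report only what shows in the picture. A call takes as long as a camera call. They do not tell look-alikes from the thing itself.
- env.look_for(camera, name): "at" ([column, row] in pixels, amid what is visible of it).
- env.masks_of(camera, name): "region" (480x640 bool, what is visible of it) and "at" ([column, row] in pixels, amid what is visible of it).
The state is a dict: "t": time; "q": joint angles; "dq": joint speeds; "joint_efforts": joint torques, N m; "position": TCP position; "tool_rot": TCP orientation; "force": force on the tool from outside, world axes, zero at the start; "wrist_torque": the same for the moment, N m; "width": finger opening in mm.
Only numpy, scipy, OpenCV 4.12 (cv2) and the standard library are available. Lean on these libraries where they do the work, as an engineer would, in place of code of your own. Each camera call takes 0.05 s, during which the arm holds its last target.

## Task

Get the label rewinder ready: take the empty blue take-up reel and push it, flange first, onto the rewinder's leaning splined spindle, rocking it about the spindle under a light push until the teeth mesh and it slides fully home; do not force it. Let go of it, then swing the retaining arm with the red knob right over the reel to its stop, so that the reel cannot climb off. Leave the boxes, rolls and coasters around it where they are.

Things in the scene. Friction and masses are not known exactly. Their poses are not given: they have to be found in the camera images.
- reel: empty take-up reel of blue plastic, loose, 0.14 to 0.24 kg, standing on its flange: a round flange 110 mm across, 4 mm thick, at the bottom; on it a round upright core (tube) 54 mm across; 70 mm tall in all, open right through. Origin: centre of the underside of the flange; z along the axis, from the flange to the core's open top.
- reel_core (a point): point on the reel's axis 50 mm above its underside, where the round 54 mm core (8 to 70 mm above the underside) is well gripped across; axes as reel. The core's bore is 42 mm wide here.
- reel_mouth (a point): mouth of the steel bush in the foot of the reel's bore, 1 mm above the underside. The bush is 21 mm long; its six lands leave a 29 mm bore and six slots 9 mm wide, 60 degrees apart, one of them along the reel's x; the lands are bevelled by 1 mm at the mouth.
- rewinder: label rewinder, fixed to the table: light grey wedge-shaped housing 190 x 200 mm, 45 mm high in front, 150 mm at the back; its sloping aluminium deck leans 30 degrees towards the front. Origin: centre of its underside; x towards its back, y to its left, z up. A guide roller 20 mm across stands 49 mm high on the deck, at its lower right, 95 mm from the spindle's axis.
- seat (a point): point on the spindle's axis where the centre of the reel's underside lies when the reel is fully home: the top of the spindle's round 52 mm hub, 13 mm above the deck. z is the spindle's axis, out of the deck (30 degrees from vertical, leaning to the rewinder's front); x points up the deck's slope, y to the rewinder's left.
- spindle_tip (a point): tip of the steel spindle, 54 mm along the seat's z from the seat: a smooth round nose 24 mm across, 20 mm long, its last 9 mm tapering to 13 mm, which enters the reel's bore before the teeth do. Axes as the seat's (they do not show the angle of the teeth). A push of about 10 N along the axis is ample.
- teeth_end (a point): upper end of the spindle's six straight teeth, on its axis, 34 mm above the seat. Teeth: 7 mm wide, 60 degrees apart, 36 mm across, on a 26 mm root, ends bevelled by 1 mm; they stand at any angle, which is not reported. The gear motor holds the spindle (0.5 N m turns it). A reel that does not mesh stops here, about 33 mm short of home.
- retaining_arm (a joint): swing of the arm about its post, whose axis is parallel to the spindle's and crosses the seat's plane at x = 105 mm, y = 0: 0 = fully open (arm points to the rewinder's left, the seat's +y), 1.571 = closed against its stop (arm points down the slope, across the top of the reel); anticlockwise seen from above the deck. It stays where left; about 1 N at the knob moves it.
- red_knob (a point): middle of the round red knob, 20 mm across, on the arm's end, 125 mm from the pivot axis and 94.5 mm above the seat's plane. The knob spans 89 to 108 mm above that plane (12 mm stem below); the flat arm, 16 mm wide, spans 72.5 to 80.5 mm, so it passes 2.5 mm over a reel that is home and strikes one that is not.
- pivot (a point): point on the pivot axis of the retaining arm, level with red_knob (94.5 mm above the seat's plane); the arm's hub there is 26 mm across and ends 11 mm lower
- label_roll: white label roll lying flat, 100 mm across, 62 mm high, loose; leave it alone. Origin: centre of its underside
- gift_box_1: closed white gift box 86 x 165 x 50 mm, loose; leave it alone. Origin: centre of its underside, y along its length
- gift_box_2: closed white gift box 86 x 165 x 50 mm, loose; leave it alone. Origin: centre of its underside, y along its length
- gift_box_3: closed white gift box 81 x 120 x 42 mm, loose; leave it alone. Origin: centre of its underside, y along its length
- open_gift_box: open white box with green lining, 85 x 165 x 50 mm, loose; leave it alone. Origin: centre of its underside, y along its length
- coaster_stack_4: stack of green felt coasters 97 x 96 x 17 mm, loose; leave it alone. Origin: centre of its underside
- clear_tape_roll: cream tape roll lying flat, 96 mm across, 45 mm high, loose; leave it alone. Origin: centre of its underside
Mind the look-alikes: they are no part of the job. There is more than one size of the reel; the job needs the larger.

How it is judged:
By the outcome, as a careful person would: the job done as asked, in the order asked, and still so for the second after the job is handed in, with the robot touching nothing.
It also fails if it takes over 72 s, if anything falls off the work surface, if the arm or the gripper's body presses on something with over 40 N, if the wrist force passes 120 N, or if a joint passes its speed limit or range.

## Working session

There is one attempt and no reset: what is moved stays moved. The work goes in short steps, Python scripts to look and compute and a tool call to move; the robot and the scene stay as the last step left them, time stands still between calls to the robot, and variables do not carry over. Pictures are saved under pics/ and viewed, and the job is handed in when it is done.

Besides the shell and the picture viewer there is one more tool, called after ">>>" as name(argument=value, ...), one argument or row to a line, values as JSON. apply_moves: Moves the arm, as the interface text tells. Its arguments: {"type":"object","properties":{"commands":{"type":"string"},"newtons":{"type":"number"}},"required":["commands"]}

```bash
ls; mkdir -p pics
python3 - <<'E'
from plant import env
import cv2
print(env.observe())
for n in ["side","top","wrist"]:
    c=env.read_camera(n); cv2.imwrite(f"pics/a_{n}.png",c["image"][:,:,::-1])
    print(n,{k:v for k,v in c.items() if k!="image"})
    for o in ["reel","rewinder","red_knob","spindle_tip","retaining_arm"]:
        try: print(o,[(round(d["p"],2),[round(float(a)) for a in d["at"]]) for d in env.look_for(n,o)])
        except Exception as e: print(o,e)
E
```

```text
pics
{'t': 0.0, 'q': array([ 1.12877124e+00,  2.17736589e-01,  1.61494784e+00,  2.61658486e-06,
        1.31127979e+00, -1.12187551e-01]), 'dq': array([-0.00080864, -0.00080539, -0.00137249, -0.00046995,  0.00110689,
       -0.00010767]), 'joint_efforts': array([ 8.74794732e-04, -3.96853209e+01, -3.03851116e+01, -5.45749549e-05,
        9.82854370e-03, -1.44643320e-05]), 'position': array([202.12427124, 590.73256945, 302.5717965 ]), 'tool_rot': array([[ 3.23888764e-01,  9.46094622e-01, -1.01677262e-03],
       [ 9.46092234e-01, -3.23890249e-01, -2.14254657e-03],
       [-2.35637452e-03, -2.68013919e-04, -9.99997188e-01]]), 'force': array([-0.68679513,  0.59147818, -0.28606983]), 'wrist_torque': array([-0.06826006, -0.01177144, -0.0041496 ]), 'width': 85.64565082125955}
side {'fx': 437.83565264518086, 'fy': 437.83565264518086, 'cx': 315.01425867723344, 'cy': 241.49937795589548, 'distortion': array([0.03452169, 0.        , 0.        , 0.        , 0.        ]), 'position': array([  224.52407464, -1130.32262189,   736.40122827]), 'orientation': array([[ 0.95608463, -0.14320889,  0.255721
[... 789 characters left out ...]
]), (0.35, [238, 196])]
red_knob [(0.74, [302, 226]), (0.39, [325, 239])]
spindle_tip [(0.76, [320, 239]), (0.31, [242, 274])]
retaining_arm []
wrist {'fx': 416.07323112127074, 'fy': 416.07323112127074, 'cx': 323.35680220157155, 'cy': 240.91889552436336, 'distortion': array([-0.09368166,  0.        ,  0.        ,  0.        ,  0.        ]), 'position': array([124.28142083, 617.66806315, 374.55962403]), 'orientation': array([[ 3.24064008e-01,  8.95248050e-01,  3.05799686e-01],
       [ 9.46035100e-01, -3.06554795e-01, -1.05079714e-01],
       [-3.28048733e-04,  3.23349790e-01, -9.46279454e-01]])}
reel [(0.69, [106, 387])]
rewinder []
red_knob []
spindle_tip [(0.53, [8, 402])]
retaining_arm []
```

View pics/a_side.png

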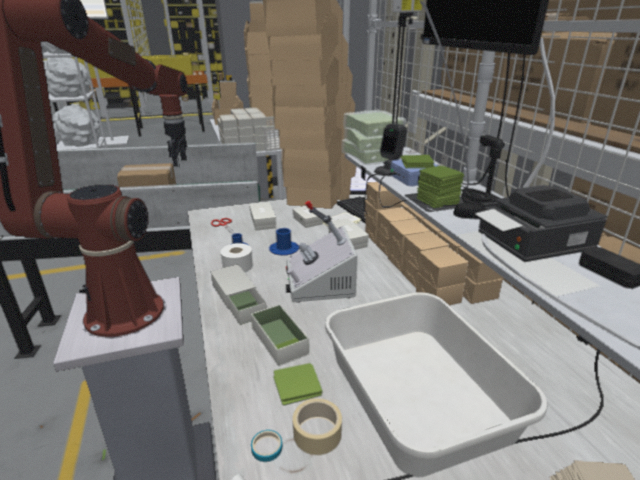

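View pics/a_top.png

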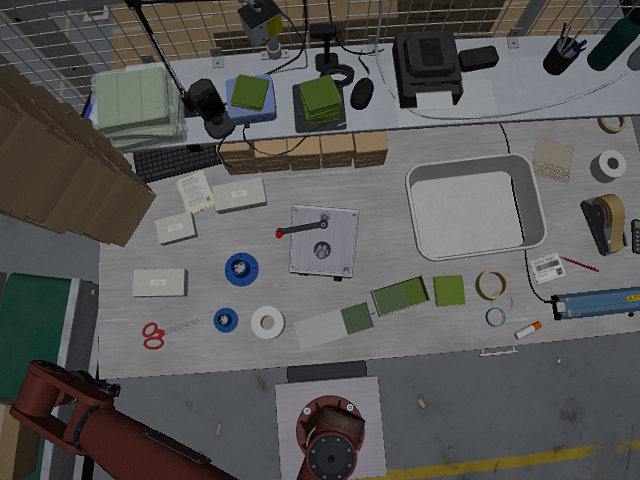

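View pics/a_wrist.png

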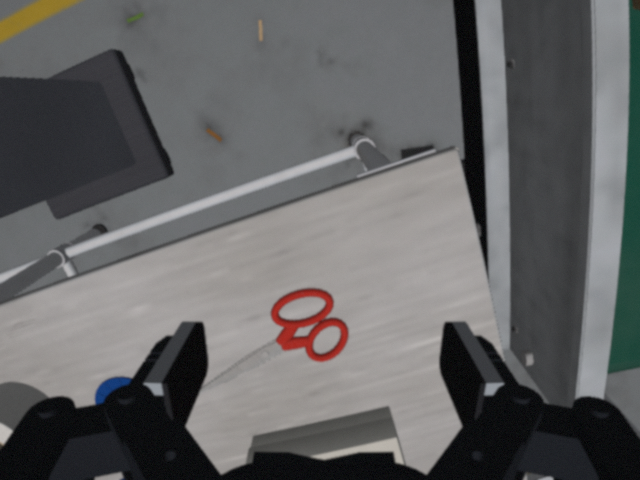

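```bash
cat > h.py <<'E'
import numpy as np, cv2
from plant import env
from scipy.optimize import least_squares
def cam(n):
    c=env.read_camera(n); c["K"]=np.array([[c["fx"],0,c["cx"]],[0,c["fy"],c["cy"]],[0,0,1.]]); return c
def proj(c,P):
    P=np.atleast_2d(P).astype(float); R=np.array(c["orientation"]); 
    rv=cv2.Rodrigues(R.T)[0]; t=-R.T@np.array(c["position"])
    return cv2.projectPoints(P,rv,t,c["K"],np.array(c["distortion"]))[0][:,0]
def ray(c,px):
    u=cv2.undistortPoints(np.array(px,float).reshape(-1,1,2),c["K"],np.array(c["distortion"]))[:,0]
    d=np.c_[u,np.ones(len(u))]@np.array(c["orientation"]).T
    return np.array(c["position"]),d
def onz(c,px,z):
    o,d=ray(c,px); return o+d*((z-o[2])/d[:,2])[:,None]
def tri(cs,pxs):
    A=np.zeros((3,3));b=np.zeros(3)
    for c,p in zip(cs,pxs):
        o,d=ray(c,p); d=d[0]/np.linalg.norm(d[0]); M=np.eye(3)-np.outer(d,d); A+=M;b+=M@o
    return np.linalg.solve(A,b)
def crop(c,x,y,w,h,s,name,pts=None):
    im=c["image"][y:y+h,x:x+w,::-1].copy(); im=cv2.resize(im,None,fx=s,fy=s,interpolation=cv2.INTER_CUBIC)
    if pts is not None:
        for p in np.atleast_2d(pts): cv2.circle(im,(int((p[0]-x+.5)*s),int((p[1]-y+.5)*s)),2,(0,0,255),-1)
    cv2.imwrite("pics/"+name+".png",im)
E
python3 - <<'E'
from h import *
c=cam("top"); s=cam("side")
crop(c,210,190,160,120,5,"b_top"); crop(s,220,180,160,130,4,"b_side")
m=env.masks_of("top","reel")
for r in m:
    g=r["region"]; e=onz(c,[r["at"]],2)[0]; print(r["p"],g.sum(),r["at"],e)
    cn=max(cv2.findContours(g.astype('uint8'),0,1)[0],key=len)[:,0]
    P=onz(c,cn,4)[:,:2]; (x,y),rad=cv2.minEnclosingCircle(P.astype('float32')); print("circle z4",x,y,rad)
print(onz(c,[[323,250]],100),onz(c,[[280,235]],200))
E
```

```text
0.87 451 [226.1, 319.4] [359.00421984 299.90618146   2.        ]
circle z4 357.8368835449219 302.8183288574219 39.46589660644531
0.83 890 [244.3, 270.8] [509.30430851 234.42004897   2.        ]
circle z4 514.4473266601562 242.94378662109375 57.01349639892578
[[537.48417892 -22.49019694 100.        ]] [[571.40986156  96.10664742 200.        ]]
```

View pics/b_top.png

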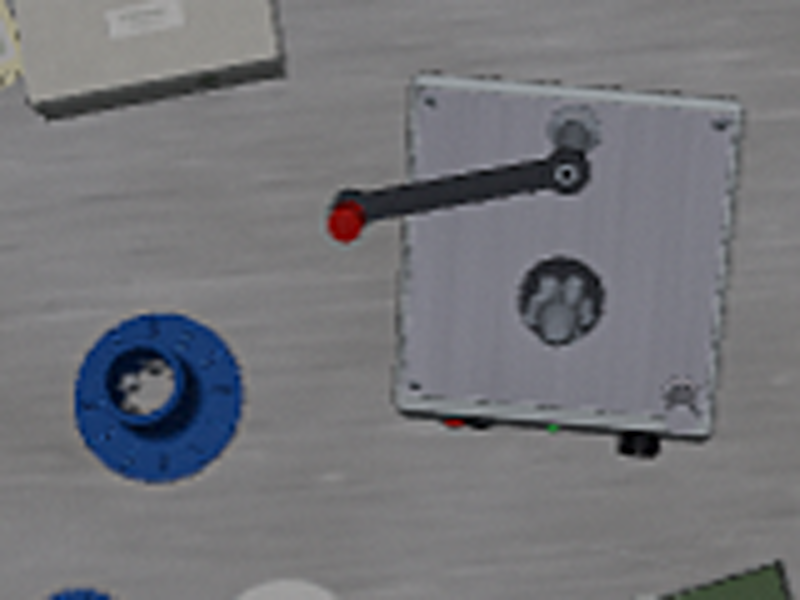

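View pics/b_side.png

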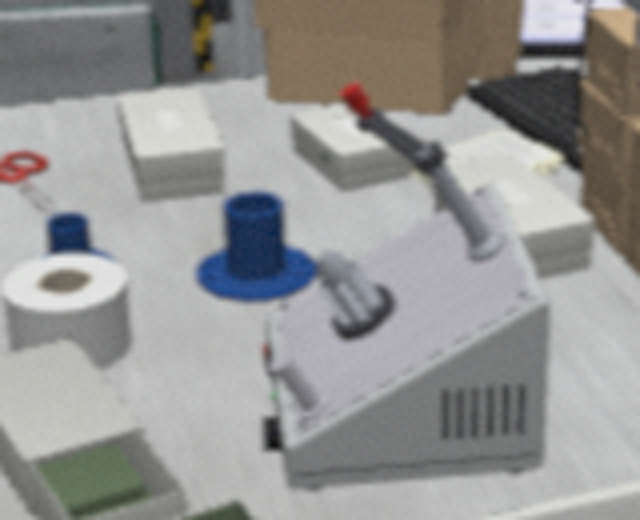

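```bash
cat > fit.py <<'E'
from h import *
def frame(yaw):
    t=np.radians(30); Rz=np.array([[np.cos(yaw),-np.sin(yaw),0],[np.sin(yaw),np.cos(yaw),0],[0,0,1]])
    R=np.array([[np.cos(t),0,-np.sin(t)],[0,1,0],[np.sin(t),0,np.cos(t)]])
    return Rz@R
def pts(p):
    S=p[:3]; R=frame(p[3]); th=p[4]
    d=np.array([-np.sin(th),np.cos(th),0])
    L=np.array([[0,0,54],[105,0,83.5],np.array([105,0,98.5])+125*d])
    return S+L@R.T
E
python3 - <<'E'
from fit import *
c=cam("top"); s=cam("side")
T=np.array([[557,324],[568,173],[346,221]])/5-.5+[210,190]
D=np.array([[331,262],[430,152],[354,98]])/4-.5+[220,180]
f=lambda p: np.r_[(proj(c,pts(p))-T).ravel(),(proj(s,pts(p))-D).ravel()]
r=least_squares(f,[530,-20,110,0,0]); print(r.x, np.round(f(r.x),2)); np.save("rw.npy",r.x); print(frame(r.x[3]))
E
```

```text
[ 5.42665300e+02 -2.03727674e+01  9.54713498e+01 -1.22834496e-01
  2.55352087e-01] [ 0.73  0.36 -0.63 -1.2   0.05 -0.13 -0.85 -0.68 -0.32  0.56  0.18  0.42]
[[ 0.85950018  0.12252583 -0.49623266]
 [-0.10611049  0.99246532  0.06126292]
 [ 0.5         0.          0.8660254 ]]
```

>>> apply_moves(
  commands="-22.8 40.8 4 0 0 46 -1;-22.8 40.8 4 0 0 46 -1;-22.8 40.8 4 0 0 46 -1;-22.8 40.8 4 0 0 46 -1;-22.8 40.8 4 0 0 46 -1;-22.8 40.8 4 0 0 46 -1;-22.8 40.8 4 0 0 46 -1;-22.8 40.8 4 0 0 46 -1;-22.8 40.8 4 0 0 46 -1;-22.8 40.8 4 0 0 46 -1",
)

```text
t: 2.15
position: [517.1, 240.0, 263.8]
tool_rot: [[0.907, 0.421, 0.001], [0.421, -0.907, -0.001], [0.001, 0.002, -1.0]]
force: [0.8, 0.3, -0.6]
width: 85.7
```

>>> apply_moves(
  commands="0 0 0 0 0 0 -1;0 0 0 0 0 0 -1;0 0 0 0 0 0 -1",
)

```text
t: 2.45
position: [513.8, 244.4, 264.0]
tool_rot: [[0.905, 0.425, -0.0], [0.425, -0.905, 0.0], [-0.0, -0.001, -1.0]]
force: [0.2, -0.3, -0.3]
width: 85.4
```

Run:
```python
from h import *
c=cam("wrist"); cv2.imwrite("pics/c.png",c["image"][:,:,::-1])
o=env.observe(); print(o["t"],o["position"],o["tool_rot"],o["q"],o["force"])
for r in env.masks_of("wrist","reel"):
    g=r["region"]; print(r["p"],r["at"],g.sum())
print(proj(c,[[514,243,4],[514,243,70]]))
```

```text
2.5 [513.7244627  244.60394822 264.02088902] [[ 9.04795393e-01  4.25846528e-01 -1.80020106e-04]
 [ 4.25846565e-01 -9.04795328e-01  3.43438768e-04]
 [-1.66291441e-05 -3.87402759e-04 -9.99999925e-01]] [ 3.20881031e-01  1.36304358e-01  1.78419770e+00  4.07333493e-04
  1.22115314e+00 -1.19155838e-01] [-0.36975478 -0.38125077 -0.23095591]
0.95 [327.2, 201.8] 12725
0.67 [171.7, 55.0] 8292
[[322.53802167 207.21515872]
 [322.32160776 231.57027071]]
```

View pics/c.png

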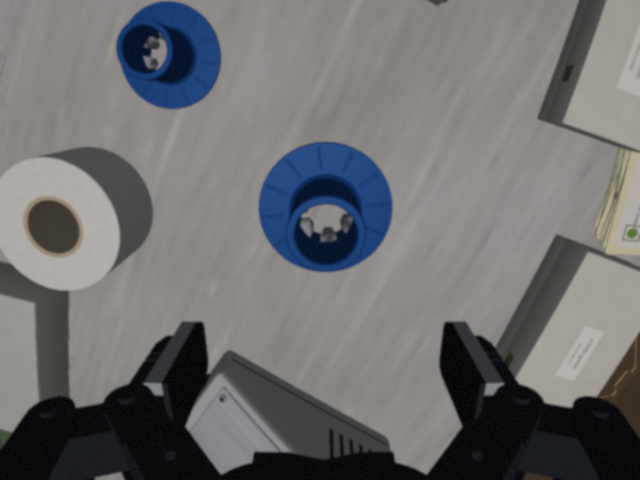

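Run:
```python
from h import *
c=cam("wrist")
im=c["image"].astype(int); 
m=((im[:,:,2]-im[:,:,0])>40).astype('uint8')
n,l,st,ce=cv2.connectedComponentsWithStats(m); i=l[206,270]; print(i,st[i])
cn=max(cv2.findContours((l==i).astype('uint8'),0,1)[0],key=len)[:,0].astype(float)
# model: silhouette hull of circles z=0..4 r55 ; core r27 z 70
a=np.linspace(0,2*np.pi,180,endpoint=False)
def sil(p):
    C=lambda r,z: np.c_[p[0]+r*np.cos(a),p[1]+r*np.sin(a),np.full(a.size,z)]
    out=np.zeros((480*4,640*4),'uint8')
    for zs in ((0,4,55),(8,70,27)):
        q=np.vstack([proj(c,C(zs[2],zs[0])),proj(c,C(zs[2],zs[1]))]).astype('float32')
        h=cv2.convexHull(q); cv2.fillConvexPoly(out,((h+.5)*4).astype(np.int32),1)
    return out
def dist(p):
    s=max(cv2.findContours(sil(p),0,1)[0],key=len)
    return np.array([cv2.pointPolygonTest(s.astype('float32'),(float(4*x+2),float(4*y+2)),True)/4 for x,y in cn])
r=least_squares(lambda p:np.r_[dist(p)-dist(p).mean()],[514,243],diff_step=1e-3)
d=dist(r.x);print(r.x,d.mean(),d.std())
np.save("reel.npy",r.x)
x,y=r.x
A=np.radians(np.arange(0,360,60))
crop(c,280,180,100,100,8,"c2",)
crop(c,250,130,150,150,5,"c3",proj(c,np.c_[x+55*np.cos(a),y+55*np.sin(a),a*0+4]))
```

```text
18 [  259   143   133   129 10028]
[517.03040592 241.79174375] 1.0466389460992698 0.28071272486211607
```

View pics/c2.png

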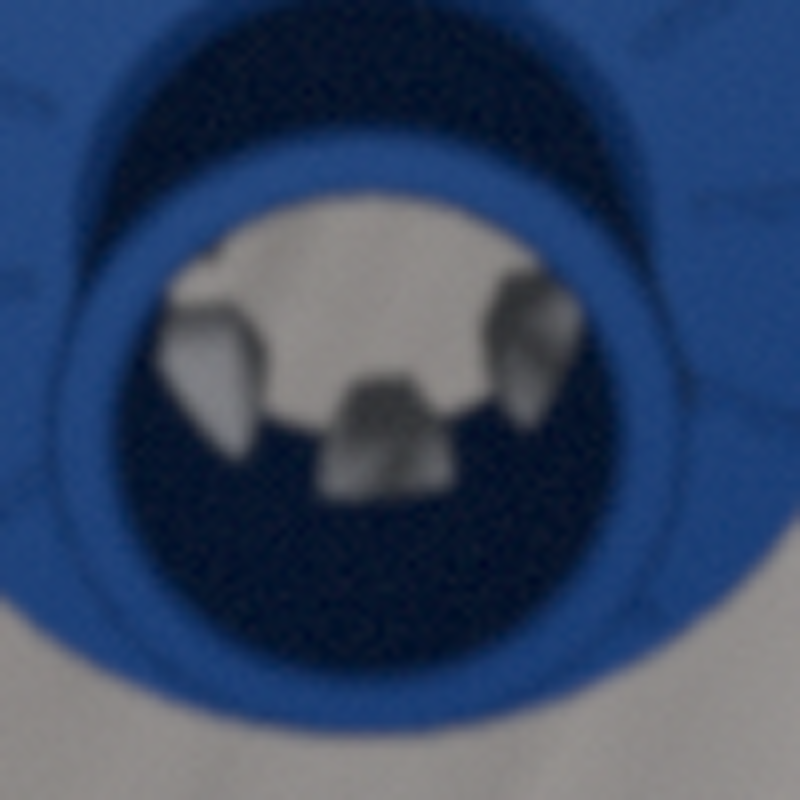

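View pics/c3.png

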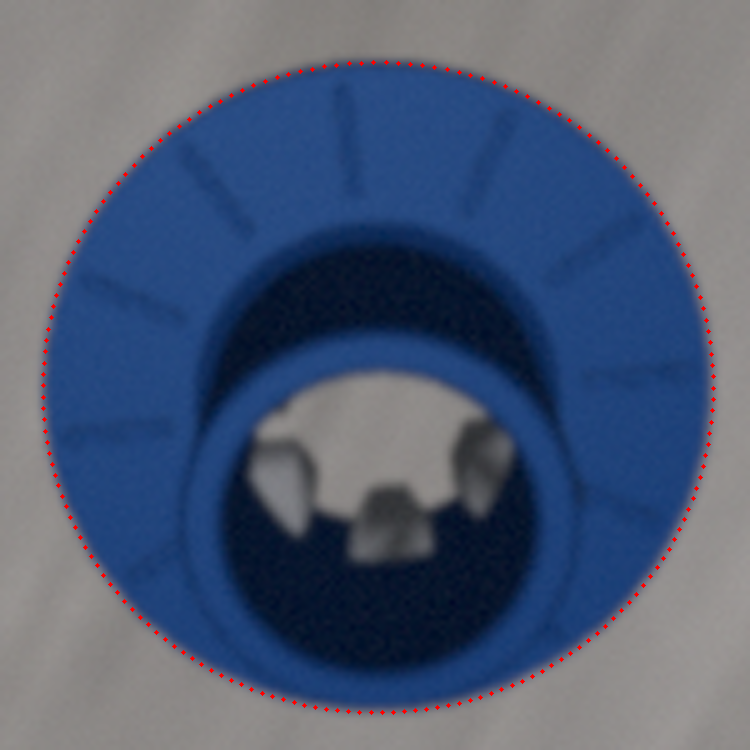

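Run:
```python
from h import *
c=cam("wrist"); r=np.load("reel.npy")
px=np.array([[318,500],[458,492],[237,460],[165,365],[525,428]])/8-.5+[280,180]
P=onz(c,px,22)[:,:2]-r
print(np.c_[np.hypot(*P.T),np.degrees(np.arctan2(P[:,1],P[:,0]))%360])
# optimise land angle by brightness: lands brighter than dark bore at z=22
def lands(phi):
    out=[]
    for k in range(6):
        b=np.radians(phi+30+60*k)
        for rr in (15,16,17,18,19,20,20.5):
            for t in np.linspace(-.5,.5,9):
                w=rr*np.pi/3-9.6
                out.append([r[0]+rr*np.cos(b)-t*w*np.sin(b),r[1]+rr*np.sin(b)+t*w*np.cos(b),22])
    return np.array(out)
# pick: outline overlay for slot phi guess from the mean
b0=np.degrees(np.arctan2(P[:2,1],P[:2,0])).mean(); phi=(b0-30)%60; print("slot angle",phi)
crop(c,280,180,100,100,8,"c4",proj(c,lands(phi)))
np.save("phi.npy",phi)
```

```text
[[ 21.93499132 282.90967932]
 [ 22.56660032 319.35533645]
 [ 21.40171653 258.88890803]
 [ 20.98938816 225.94166067]
 [ 21.03750265 343.78570568]]
slot angle 31.13250788499684
```

View pics/c4.png

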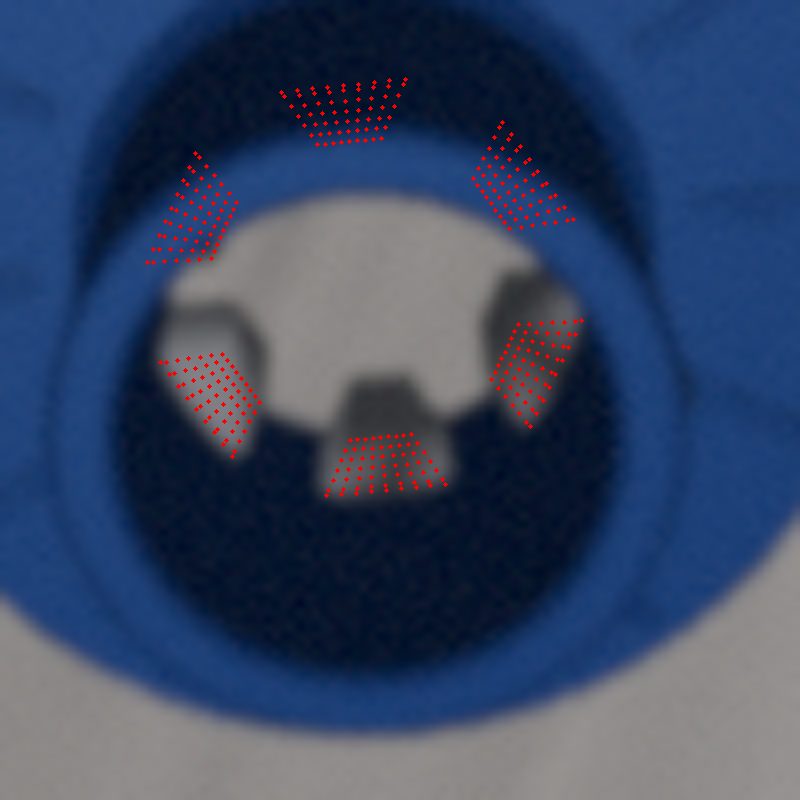

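```bash
cat > mv.py <<'E'
from fit import *
from scipy.spatial.transform import Rotation as Ro
def rel(pos,R):
    o=env.observe(); R0=o["tool_rot"]; d=R0.T@(np.array(pos)-o["position"])/10
    w=np.degrees(Ro.from_matrix(R0.T@R).as_rotvec()); print(np.round(d,2),np.round(w,1)); return d,w
def toolR(yawS,psi):  # tool over spindle, turned psi deg about seat z from Xs
    R=frame(yawS)@Ro.from_euler('z',psi,degrees=True).as_matrix(); return np.c_[R[:,0],-R[:,1],-R[:,2]]
E
python3 - <<'E'
from mv import *
p=np.load("rw.npy"); R=toolR(p[3],0); Z=frame(p[3])[:,2]
o=env.observe()
rel([445,110,330],o["tool_rot"]); rel(p[:3]+215*Z,R)
E
```

```text
[-11.96   9.24  -6.6 ] [0. 0. 0.]
[-17.77  19.46  -1.77] [-8.4 29.2 31.5]
```

>>> apply_moves(
  commands="-12 9.2 -6.6 0 0 0 -1;-12 9.2 -6.6 0 0 0 -1;-12 9.2 -6.6 0 0 0 -1;-17.8 19.5 -1.8 -8.4 29.2 31.5 -1;-17.8 19.5 -1.8 -8.4 29.2 31.5 -1;-17.8 19.5 -1.8 -8.4 29.2 31.5 -1;-17.8 19.5 -1.8 -8.4 29.2 31.5 -1;-17.8 19.5 -1.8 -8.4 29.2 31.5 -1;-17.8 19.5 -1.8 -8.4 29.2 31.5 -1;-17.8 19.5 -1.8 -8.4 29.2 31.5 -1",
)

```text
t: 3.65
position: [435.7, -8.0, 282.0]
tool_rot: [[0.86, -0.121, 0.495], [-0.105, -0.993, -0.061], [0.499, 0.0, -0.867]]
force: [0.6, -0.1, -0.0]
width: 85.5
```

>>> apply_moves(
  commands="0 0 0 0 0 0 -1;0 0 0 0 0 0 -1;0 0 0 0 0 0 -1",
)

```text
t: 3.95
position: [436.7, -8.5, 282.4]
tool_rot: [[0.86, -0.123, 0.496], [-0.107, -0.992, -0.061], [0.5, -0.0, -0.866]]
force: [-0.7, -0.5, 0.3]
width: 85.4
```

Run:
```python
from mv import *
c=cam("wrist"); cv2.imwrite("pics/d.png",c["image"][:,:,::-1])
p=np.load("rw.npy");o=env.observe(); print(o["t"],o["position"],o["q"],o["force"]); rel(p[:3]+215*frame(p[3])[:,2],toolR(p[3],0))
print(proj(c,pts(p)))
```

```text
4.0 [436.60935247  -8.49621516 282.21695716] [-0.20167556 -0.46315801  2.3231902   0.05716803  0.76057183 -0.1088191 ] [-0.30233496  0.6983165  -0.27352604]
[-0.1  -0.12  0.01] [-0.   0.  -0.1]
[[319.80827192 244.87885451]
 [516.18039646 263.06848511]
 [494.89119402   5.56564829]]
```

View pics/d.png

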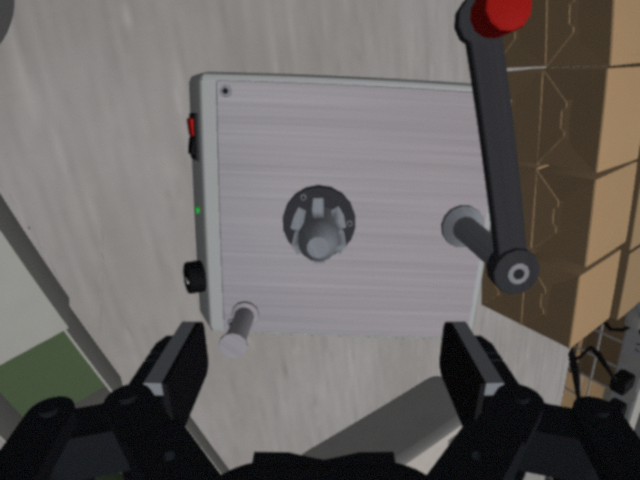

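Run:
```python
from mv import *
c=cam("wrist"); p=np.load("rw.npy")
crop(c,270,170,100,100,8,"d2")
crop(c,430,0,120,300,2.5,"d3",proj(c,pts(p)))
```

```text
(no output)
```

View pics/d2.png

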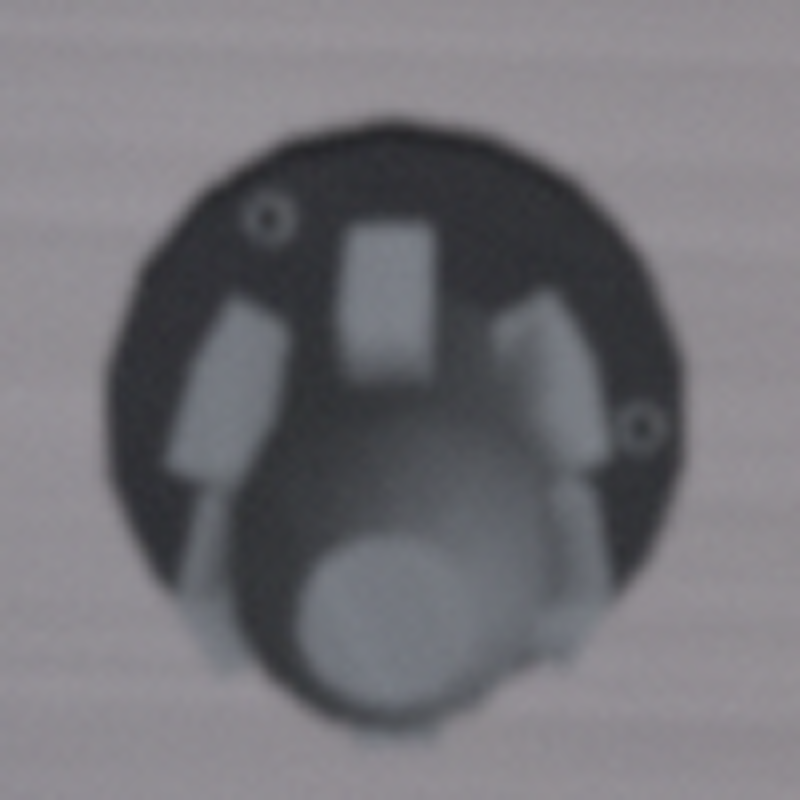

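View pics/d3.png

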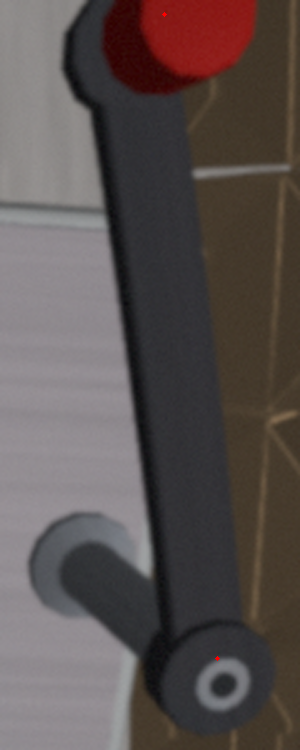

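```bash
cat > fit2.py <<'E'
from mv import *
c=cam("wrist"); t=cam("top"); s=cam("side")
T=np.array([[557,324],[568,173],[346,221]])/5-.5+[210,190]
D=np.array([[331,262],[430,152],[354,98]])/4-.5+[220,180]
W=np.array([[318.0,247.25],[518.5,273.5]])
def f(p):
    Q=pts(p); q=pts(p)
    # knob top face at 108
    S=p[:3];R=frame(p[3]);d=np.array([-np.sin(p[4]),np.cos(p[4]),0])
    kt=S+R@(np.array([105,0,108])+125*d)
    # seat hub left-right
    hb=proj(c,[S,S])[0]
    return np.r_[(proj(t,Q)-T).ravel(),(proj(s,Q)-D).ravel(),(proj(c,Q[:2])-W).ravel(),proj(c,kt)[0]-[508.5,7],(hb[0]-319.1)]
r=least_squares(f,np.load("rw.npy"),loss='soft_l1'); print(r.x,np.round(f(r.x),2))
c2=c
# deck edge
for px in ([222,80],[460,90]):
    o,d=ray(c,[px]); R=frame(r.x[3]); oo=R.T@(o-r.x[:3]); dd=R.T@d[0]; print(oo+dd*(-13-oo[2])/dd[2])
np.save("rw2.npy",r.x)
S=r.x[:3];R=frame(r.x[3]);a=np.linspace(0,2*np.pi,100)
cir=lambda rr,h: proj(c,S+np.c_[rr*np.cos(a),rr*np.sin(a),a*0+h]@R.T)
crop(c,270,170,100,100,8,"d4",np.vstack([cir(26,0),cir(6.5,54),cir(26,-13)]))
E
python3 fit2.py
```

```text
[ 5.39087020e+02 -2.11855861e+01  9.92729892e+01 -1.76232084e-01
  2.85523224e-01] [ 0.6   1.27  0.69 -0.26  1.05 -0.17 -2.04 -1.75 -1.26 -0.02  0.25  0.19
  0.61  0.07 -0.52 -0.16 -0.04 -0.16  0.34]
[-70.02294086  93.77714607 -13.        ]
[ 91.78203238  95.04199864 -13.        ]
```

View pics/d4.png

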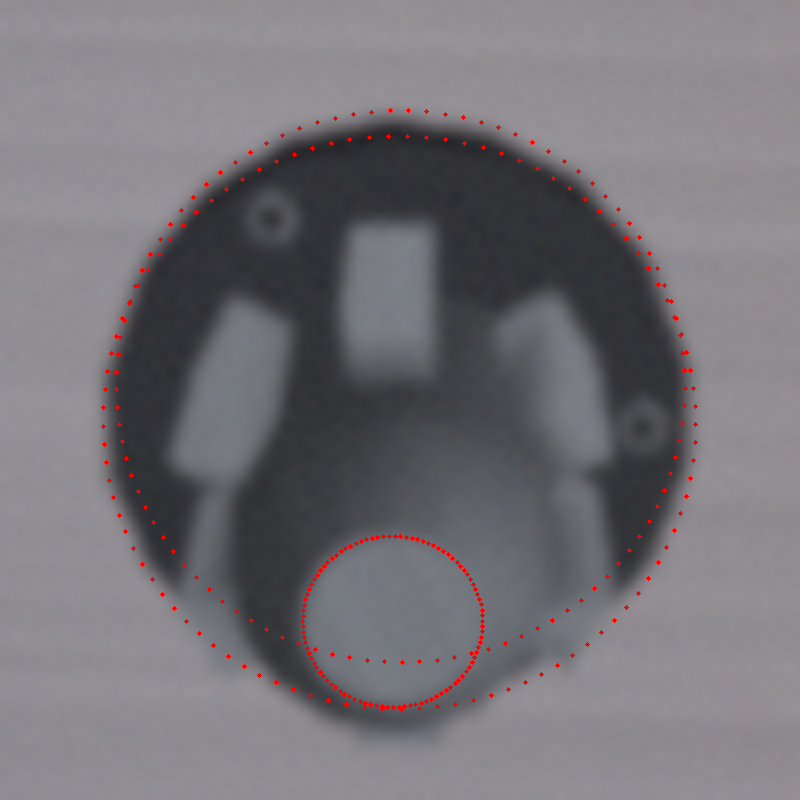

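```bash
cat > teeth.py <<'E'
from mv import *
c=cam("wrist"); p=np.load("rw2.npy"); S=p[:3];R=frame(p[3])
def corners(phi,k,hs=(1,33)):
    b=np.radians(phi+60*k); e=np.array([np.cos(b),np.sin(b),0]); n=np.array([-np.sin(b),np.cos(b),0])
    return np.array([18*e+w*n+[0,0,h] for h in hs for w in (-3.5,3.5)])
obs={1.5:None}
# observed corners in crop d2 (8x): +y tooth: base right/left, top right/left
O={0:[[437,222],[345,222],[437,372],[340,372]]}
def f(q):
    # q: phi (deg, of tooth near +y), shift of S in x,y,z
    S2=S+R@np.r_[q[1:3],q[3]]
    out=[]
    for k,ob in OBS.items():
        P=S2+corners(q[0],k)@R.T
        out.append((proj(c,P)-(np.array(ob)/8-.5+[270,170])).ravel())
    out.append([0.5*q[1],.5*q[2],.5*q[3]])
    return np.concatenate(out)
OBS={0:[[437,222],[345,222],[437,372],[340,372]],
     1:[[290,320],[240,293],[235,475],[170,462]],
    -1:[[605,455],[555,292],[0,0],[0,0]]}
OBS.pop(-1)
r=least_squares(f,[90,0,0,0]); print(r.x,np.round(f(r.x),2))
S2=S+R@r.x[1:4]
L=[]
for k in range(6):
    P=corners(r.x[0],k,np.linspace(0,34,12)); L.append(proj(c,S2+P@R.T))
crop(c,270,170,100,100,8,"d5",np.vstack(L))
E
python3 teeth.py
```

```text
[ 9.02145876e+01 -8.91219286e-02 -2.24018515e+00 -1.33683852e+00] [ 1.58  3.89  2.96  3.48  1.87 -4.15  2.67 -4.6  -5.33 -0.93 -4.3  10.71
 -1.17 -8.77  1.15  2.01 -0.04 -1.12 -0.67]
```

View pics/d5.png

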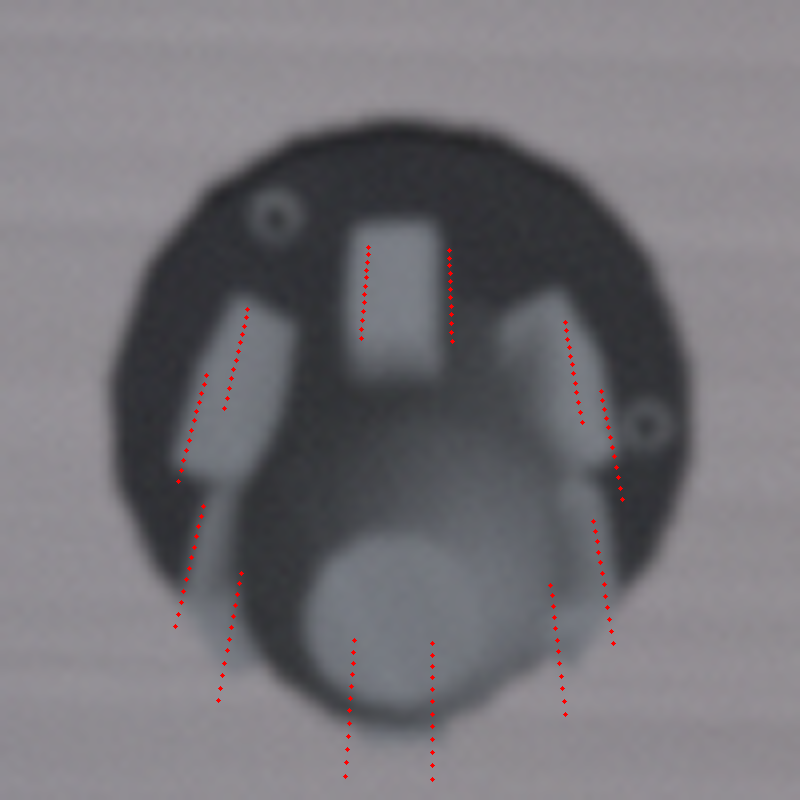

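```bash
cat > teeth2.py <<'E'
from mv import *
import sys
c=cam("wrist"); p=np.load("rw2.npy"); R=frame(p[3]); S=p[:3]+R@np.array([0,0,-2.])
def tooth(phi):
    L=[]
    for k in range(6):
        b=np.radians(phi+60*k); e=np.array([np.cos(b),np.sin(b),0]); n=np.array([-np.sin(b),np.cos(b),0])
        for w in (-3.5,3.5):
            L+=[18*e+w*n+[0,0,h] for h in np.linspace(0,33,8)]
            L+=[r*e+w*n+[0,0,34] for r in (13,15,17)]
    return proj(c,S+np.array(L)@R.T)
ims=[]
for ph in (91,95):
    crop(c,280,185,75,75,8,"tmp",tooth(ph)); ims.append(cv2.imread("pics/tmp.png"))
cv2.imwrite("pics/d6.png",cv2.resize(np.hstack(ims),None,fx=.66,fy=.66,interpolation=cv2.INTER_AREA))
E
python3 teeth2.py
```

```text
(no output)
```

View pics/d6.png

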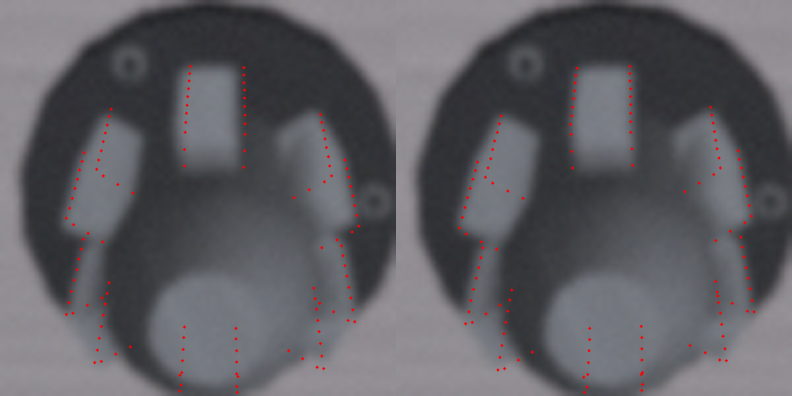

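Run:
```python
from mv import *
a=np.radians(-1.9); R=np.array([[np.cos(a),np.sin(a),0],[np.sin(a),-np.cos(a),0],[0,0,-1]])
rel([460,110,320],R); rel([517,241.8,210],R); rel([517,241.8,104],R)
```

```text
[  2.68 -12.07  -2.85] [  1.3 -30.   -5.1]
[  0.66 -25.85   8.69] [  1.3 -30.   -5.1]
[ -4.64 -25.84  17.88] [  1.3 -30.   -5.1]
```

>>> apply_moves(
  commands="2.7 -12.1 -2.9 1.3 -30 -5.1 -1;2.7 -12.1 -2.9 1.3 -30 -5.1 -1;2.7 -12.1 -2.9 1.3 -30 -5.1 -1;0.7 -25.8 8.7 1.3 -30 -5.1 -1;0.7 -25.8 8.7 1.3 -30 -5.1 -1;0.7 -25.8 8.7 1.3 -30 -5.1 -1;0.7 -25.8 8.7 1.3 -30 -5.1 -1;0.7 -25.8 8.7 1.3 -30 -5.1 -1;0.7 -25.8 8.7 1.3 -30 -5.1 -1;0.7 -25.8 8.7 1.3 -30 -5.1 -1",
)

```text
t: 5.3
position: [517.8, 240.7, 211.4]
tool_rot: [[0.999, -0.034, 0.001], [-0.034, -0.999, -0.0], [0.001, 0.0, -1.0]]
force: [0.3, -0.2, -0.2]
width: 85.1
```

Run:
```python
from mv import *
c=cam("wrist"); r=np.load("reel.npy")
o=env.observe(); print(o["t"],o["position"],o["tool_rot"][:,2])
a=np.linspace(0,2*np.pi,90)
C=lambda R,z:proj(c,np.c_[r[0]+R*np.cos(a),r[1]+R*np.sin(a),a*0+z])
crop(c,200,100,240,240,2.5,"e",np.vstack([C(55,4),C(27,70)]))
a=np.radians(-1.9); R=np.array([[np.cos(a),np.sin(a),0],[np.sin(a),-np.cos(a),0],[0,0,-1]])
rel([517,241.8,104],R)
```

```text
5.35 [517.87344167 240.5870486  211.78125924] [ 1.82445959e-03  7.82625889e-05 -9.99998333e-01]
[-0.11 -0.12 10.78] [-0.  -0.1 -0.1]
```

View pics/e.png

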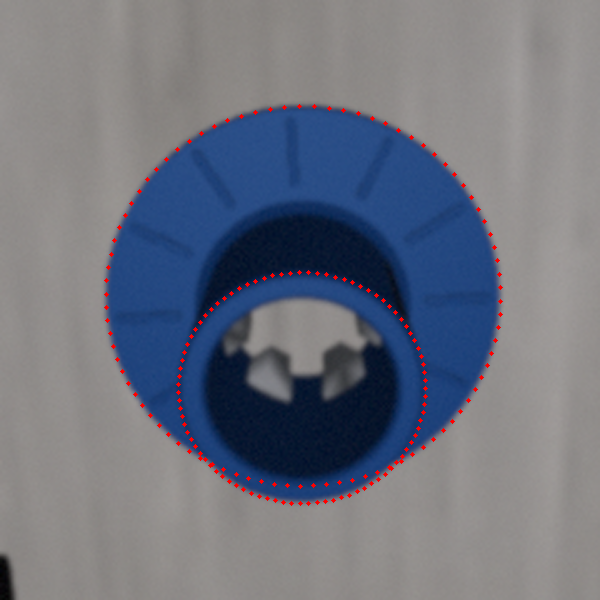

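>>> apply_moves(
  commands="-0.1 -0.1 4 0 0 0 -1;-0.1 -0.1 8 0 0 0 -1;-0.1 -0.1 10 0 0 0 -1;-0.1 -0.1 10.8 0 0 0 -1;-0.1 -0.1 10.8 0 0 0 -1;-0.1 -0.1 10.8 0 0 0 1;-0.1 -0.1 10.8 0 0 0 1;-0.1 -0.1 10.8 0 0 0 1;-0.1 -0.1 10.8 0 0 0 1;-0.1 -0.1 10.8 0 0 0 1",
  newtons=40,
)

```text
t: 6.35
position: [517.9, 242.8, 104.7]
tool_rot: [[0.999, -0.034, 0.003], [-0.034, -0.999, 0.001], [0.003, -0.001, -1.0]]
force: [-1.0, -0.9, 6.7]
width: 53.6
```

>>> apply_moves(
  commands="0 0 0 0 0 0 1;0 0 0 0 0 0 1;0 0 0 0 0 0 1;0 0 0 0 0 0 1;0 0 0 0 0 0 1",
)

```text
t: 6.85
position: [517.9, 242.8, 104.7]
tool_rot: [[0.999, -0.034, 0.003], [-0.034, -0.999, 0.001], [0.003, -0.001, -1.0]]
force: [-0.8, -0.5, 6.0]
width: 53.4
```

Run:
```python
from mv import *
p=np.load("rw2.npy"); Z=frame(p[3])[:,2]; S=p[:3]-2*Z; np.save("S.npy",S); print(S,Z,S+frame(p[3])@(np.array([105,0,94.5])+125*np.array([-np.sin(p[4]),np.cos(p[4]),0])))
R=toolR(p[3],0); o=env.observe()
rel([517,242,200],o["tool_rot"]);rel([430,150,310],o["tool_rot"]); rel(S+(54+90+104.7)*Z,R)
```

```text
[540.07153124 -21.36090735  97.54093839] [-0.49225564  0.08766064  0.8660254 ] [574.08724163  94.40782671 214.27661839]
[-0.06  0.07 -9.53] [0. 0. 0.]
[ -8.41   9.55 -20.56] [0. 0. 0.]
[ -9.14  24.54 -20.87] [-2.2 29.8  8. ]
```

>>> apply_moves(
  commands="0 0 -3 0 0 0 1;0 0 -7 0 0 0 1;-4 3 -14 0 0 0 1;-8.4 9.6 -20.6 0 0 0 1;-8.4 9.6 -20.6 0 0 0 1;-8.4 9.6 -20.6 0 0 0 1;-9.1 18 -20.9 0 10 2 1;-9.1 24.5 -20.9 -2.2 29.8 8 1;-9.1 24.5 -20.9 -2.2 29.8 8 1;-9.1 24.5 -20.9 -2.2 29.8 8 1",
)

```text
t: 7.85
position: [415.6, -5.0, 311.1]
tool_rot: [[0.85, -0.188, 0.492], [-0.16, -0.982, -0.098], [0.502, 0.004, -0.865]]
force: [-0.1, -0.5, -2.3]
width: 53.1
```

>>> apply_moves(
  commands="0 0 0 0 0 0 1;0 0 0 0 0 0 1;0 0 0 0 0 0 1",
)

```text
t: 8.15
position: [417.7, 1.5, 311.8]
tool_rot: [[0.855, -0.173, 0.489], [-0.15, -0.985, -0.087], [0.497, 0.001, -0.868]]
force: [-0.1, 0.1, -2.9]
width: 53.6
```

Run:
```python
from mv import *
p=np.load("rw2.npy"); Z=frame(p[3])[:,2]; S=np.load("S.npy")
R=toolR(p[3],0); o=env.observe(); print(o["t"],o["position"],o["force"],o["width"],o["q"])
for n in("wrist","side","top"):
    c=cam(n)
    if n=="wrist": cv2.imwrite("pics/f_w.png",c["image"][:,:,::-1])
    if n=="side": crop(c,240,150,150,150,5,"f_s")
    if n=="top": crop(c,250,180,140,140,5,"f_t")
rel(S+(54+15+104.7)*Z,R)
```

```text
8.15 [417.66178989   1.52222394 311.79531358] [-0.13366237  0.11507575 -2.92035232] 53.570359479203006 [-0.16004199 -0.55181711  2.31771002 -0.01106853  0.85618949  0.01888155]
[0.1  0.11 7.39] [0.  0.2 0.2]
```

View pics/f_w.png

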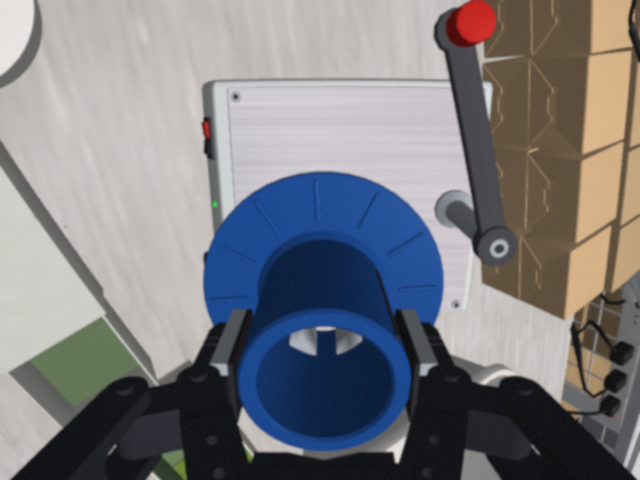

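View pics/f_s.png

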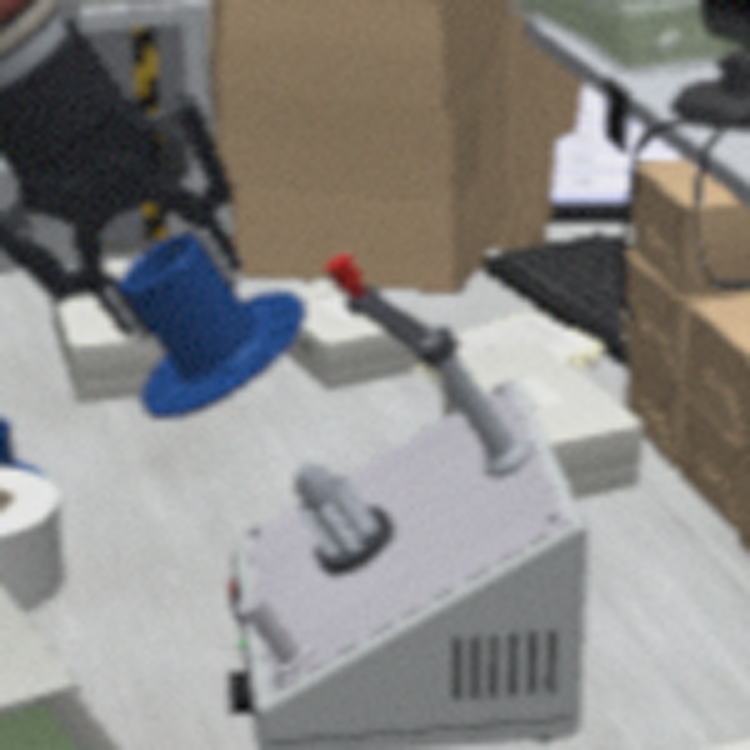

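View pics/f_t.png

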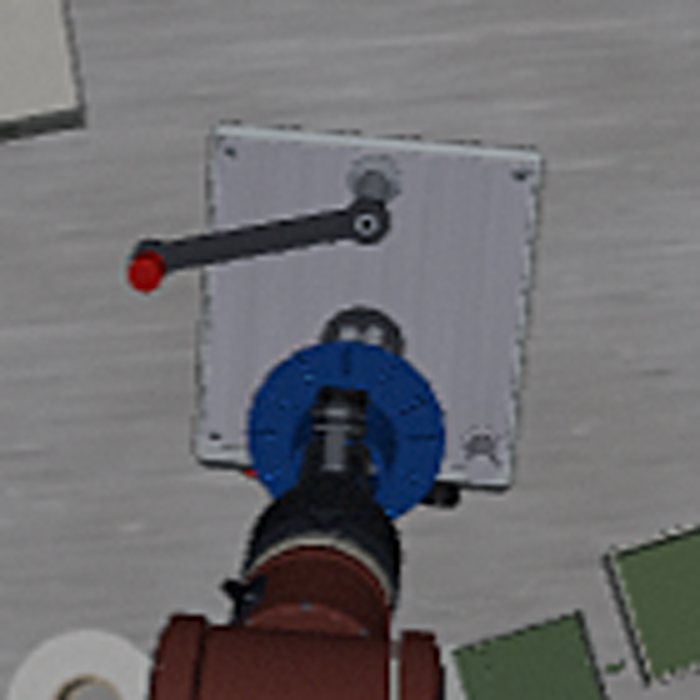

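Run:
```python
from mv import *
c=cam("wrist"); o=env.observe(); R=o["tool_rot"];P=o["position"]
a=np.linspace(0,2*np.pi,120)
C=lambda r,z:proj(c,P+np.c_[r*np.cos(a),r*np.sin(a),a*0+z]@R.T)
crop(c,190,150,270,310,2.4,"g",np.vstack([C(55,100.7),C(27,34.7),C(21,34.7)]))
```

```text
(no output)
```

View pics/g.png

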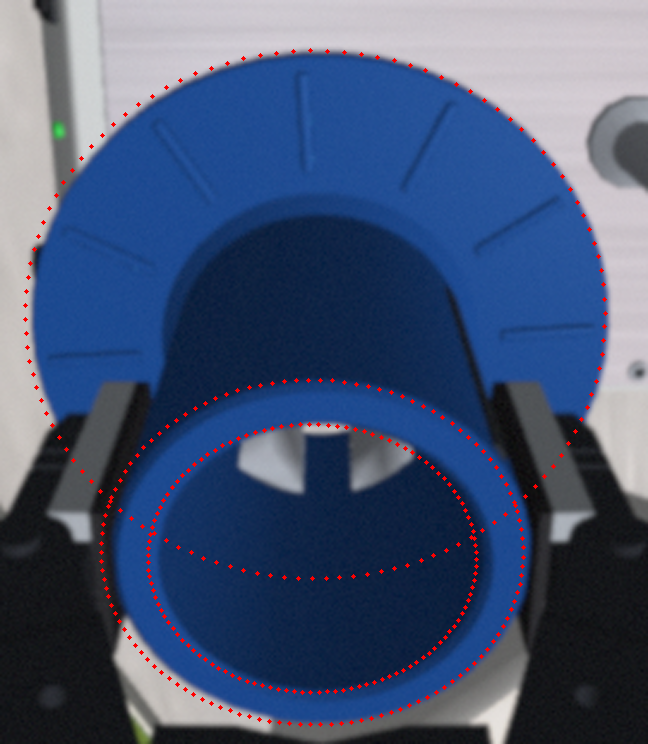

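>>> apply_moves(
  commands="0.05 0.1 4 0 0.2 0.2 1;0.05 0.1 7.4 0 0.2 0.2 1;0.05 0.1 7.4 0 0.2 0.2 1;0.05 0.1 7.4 0 0.2 0.2 1;0.05 0.1 7.4 0 0.2 0.2 1;0.05 0.1 7.4 0 0.2 0.2 1",
)

```text
t: 8.95
position: [454.5, -7.0, 249.8]
tool_rot: [[0.85, -0.178, 0.496], [-0.154, -0.984, -0.09], [0.504, -0.0, -0.864]]
force: [-0.0, 1.1, -1.5]
width: 53.5
```

```bash
cat > st.py <<'E'
from mv import *
import sys
p=np.load("rw2.npy"); F=frame(p[3]); S=np.load("S.npy")
o=env.observe(); R=o["tool_rot"]; L=F.T@(o["position"]-S)
und=F.T@(o["position"]+104.7*R[:,2]-S)
print("t",round(o["t"],2),"TCP seat",np.round(L,1),"underside",np.round(und,1),"Fseat",np.round(F.T@o["force"],1),"Tq seat",np.round(F.T@o["wrist_torque"],2),"psi",np.round(np.degrees(np.arctan2((F.T@R)[1,0],(F.T@R)[0,0])),2),"tilt",np.round((F.T@R)[:2,2],3),"w",round(o["width"],1))
E
python3 st.py
python3 - <<'E'
from mv import *
c=cam("side"); crop(c,250,170,120,120,6,"h_s")
c=cam("wrist"); crop(c,190,150,270,310,2.4,"h_w")
E
```

```text
t 8.95 TCP seat [  1.   -0.8 175.2] underside [ 1.5 -1.  70.5] Fseat [-0.9  1.1 -1.2] Tq seat [-0.01  0.42  0.02] psi -0.16 tilt [ 0.005 -0.001] w 53.5
```

View pics/h_s.png

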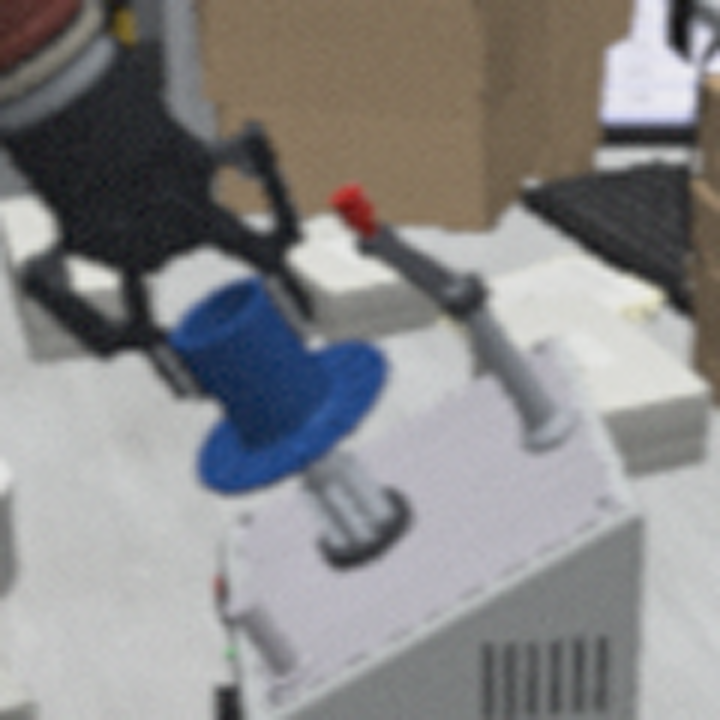

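View pics/h_w.png

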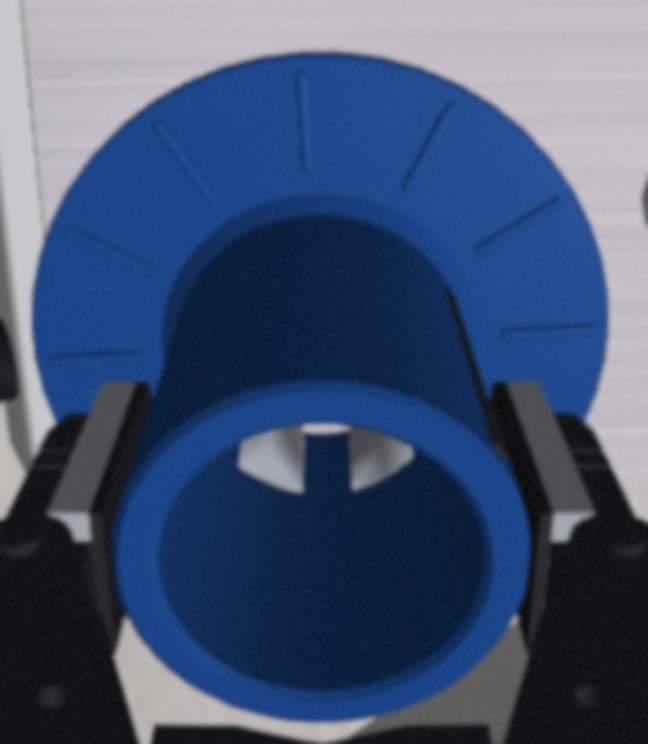

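>>> apply_moves(
  commands="-0.12 -0.1 0.3 0 -0.3 0 1;-0.12 -0.1 0.6 0 -0.3 0 1;-0.12 -0.1 0.9 0 -0.3 0 1;-0.12 -0.1 1.2 0 -0.3 0 1;-0.12 -0.1 1.5 0 -0.3 0 1;-0.12 -0.1 1.8 0 -0.3 0 1;-0.12 -0.1 2.1 0 -0.3 0 1;-0.12 -0.1 2.3 0 -0.3 0 1;-0.12 -0.1 2.3 0 -0.3 0 1",
)

```text
t: 9.95
position: [464.1, -8.0, 226.5]
tool_rot: [[0.855, -0.179, 0.487], [-0.156, -0.984, -0.089], [0.495, -0.0, -0.869]]
force: [-0.2, -0.0, -1.0]
width: 53.4
```

```bash
python3 st.py
python3 - <<'E'
from mv import *
c=cam("side"); crop(c,250,170,120,120,6,"i_s")
E
```

```text
t 9.95 TCP seat [-2.400e+00 -1.000e-01  1.502e+02] underside [-2.9 -0.3 45.5] Fseat [-0.6 -0.  -0.8] Tq seat [ 0.05  0.41 -0.04] psi -0.19 tilt [-0.006 -0.002] w 53.4
```

View pics/i_s.png

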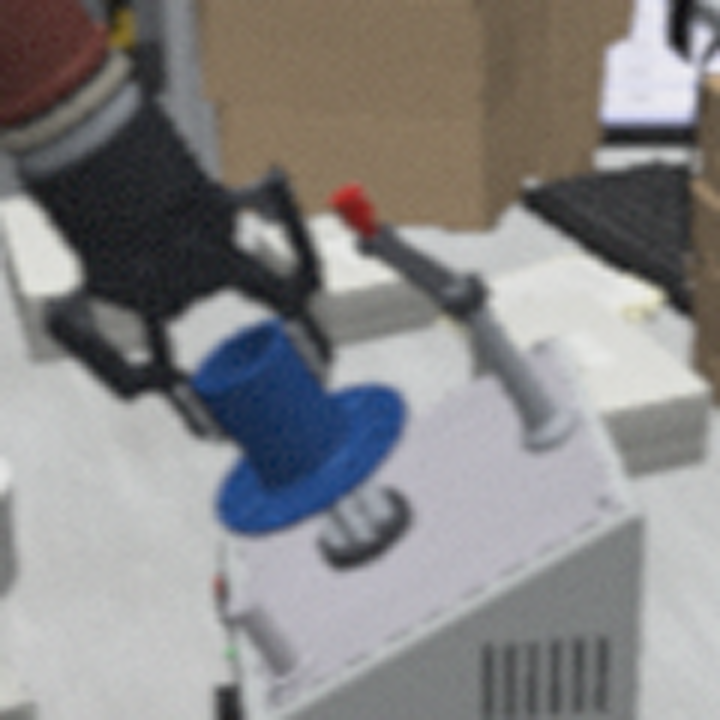

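>>> apply_moves(
  commands="0 0 0 0 0 0 1;0 0 0 0 0 0 1",
)

```text
t: 10.2
position: [464.2, -8.0, 227.1]
tool_rot: [[0.854, -0.179, 0.488], [-0.155, -0.984, -0.089], [0.496, -0.0, -0.868]]
force: [0.4, 1.1, -2.5]
width: 53.6
```

```bash
python3 st.py;python3 - <<'E'
from plant import env
print(env.observe()["dq"])
E
```

```text
t 10.2 TCP seat [-1.900e+00 -1.000e-01  1.507e+02] underside [-2.3 -0.3 46. ] Fseat [-1.1  1.2 -2.3] Tq seat [-0.    0.37 -0.02] psi -0.18 tilt [-0.004 -0.002] w 53.6
[ 6.45472825e-04 -2.38000517e-03  2.45150635e-04  2.17217668e-04
 -8.20896372e-05  8.18112088e-05]
```

>>> apply_moves(
  commands="0.15 0 0.1 0 0.2 0 1;0.15 0 0.3 0 0.2 0 1;0.15 0 0.5 0 0.2 0 1;0.15 0 0.7 0 0.2 0 1;0.15 0 0.8 0 0.2 0 1;0.15 0 0.8 0 0.2 0 1",
)

```text
t: 10.8
position: [469.2, -8.9, 220.4]
tool_rot: [[0.853, -0.179, 0.49], [-0.155, -0.984, -0.089], [0.498, -0.0, -0.867]]
force: [-0.2, -0.3, -1.8]
width: 53.5
```

```bash
python3 st.py
```

```text
t 10.8 TCP seat [-9.000e-01 -1.000e-01  1.423e+02] underside [-1.1 -0.3 37.6] Fseat [-1.1 -0.3 -1.5] Tq seat [-0.    0.43  0.01] psi -0.18 tilt [-0.002 -0.002] w 53.5
```

>>> apply_moves(
  commands="0 0 0.1 0 0 0 1;0 0 0.2 0 0 0 1;0 0 0.3 0 0 0 1;0 0 0.4 0 0 0 1;0 0 0.5 0 0 0 1;0 0 0.5 0 0 0 1",
)

```text
t: 11.4
position: [471.8, -9.3, 216.2]
tool_rot: [[0.853, -0.179, 0.491], [-0.155, -0.984, -0.089], [0.499, -0.0, -0.867]]
force: [0.0, -0.5, -1.8]
width: 53.1
```

```bash
python3 st.py
```

```text
t 11.4 TCP seat [-7.000e-01 -1.000e-01  1.375e+02] underside [-0.9 -0.3 32.8] Fseat [-0.8 -0.5 -1.6] Tq seat [0.02 0.45 0.02] psi -0.19 tilt [-0.001 -0.002] w 53.1
```

>>> apply_moves(
  commands="0 0 0.1 0 0 0 1;0 0 0.2 0 0 0 1;0 0 0.3 0 0 0 1;0 0 0.4 0 0 0 1;0 0 0.4 0 0 0 1",
)

```text
t: 11.9
position: [473.7, -9.6, 212.7]
tool_rot: [[0.853, -0.179, 0.491], [-0.155, -0.984, -0.089], [0.499, -0.0, -0.867]]
force: [-0.3, 0.7, -2.2]
width: 53.4
```

```bash
python3 st.py
```

```text
t 11.9 TCP seat [-8.000e-01 -1.000e-01  1.334e+02] underside [-0.9 -0.3 28.7] Fseat [-1.5  0.6 -1.7] Tq seat [ 0.15  0.41 -0.02] psi -0.19 tilt [-0.002 -0.002] w 53.4
```

>>> apply_moves(
  commands="0 0 0.1 0 0 0 1;0 0 0.2 0 0 0 1;0 0 0.3 0 0 0 1;0 0 0.4 0 0 0 1;0 0 0.5 0 0 0 1;0 0 0.5 0 0 0 1",
)

```text
t: 12.5
position: [476.2, -10.1, 208.3]
tool_rot: [[0.853, -0.179, 0.491], [-0.155, -0.984, -0.089], [0.499, -0.0, -0.867]]
force: [0.7, 0.9, -2.7]
width: 53.2
```

```bash
python3 st.py
python3 - <<'E'
from mv import *
c=cam("side"); crop(c,250,170,120,120,6,"j_s")
E
```

```text
t 12.5 TCP seat [-8.000e-01 -1.000e-01  1.284e+02] underside [-1.  -0.3 23.7] Fseat [-0.9  1.  -2.6] Tq seat [0.22 0.45 0.05] psi -0.19 tilt [-0.002 -0.002] w 53.2
```

View pics/j_s.png

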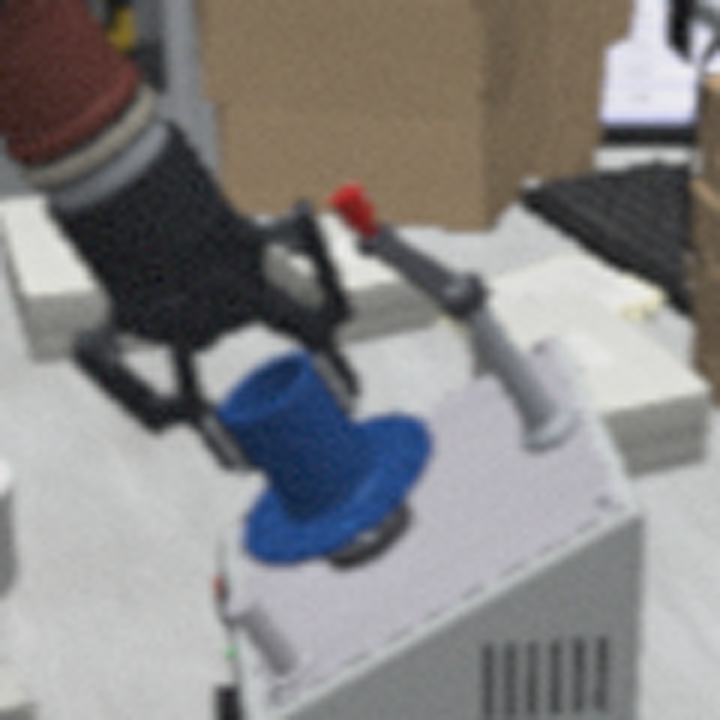

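>>> apply_moves(
  commands="0 0 0.2 0 0 0 1;0 0 0.4 0 0 0 1;0 0 0.6 0 0 0 1;0 0 0.8 0 0 0 1;0 0 1 0 0 0 1;0 0 1 0 0 0 1",
)

```text
t: 13.15
position: [481.2, -11.0, 199.5]
tool_rot: [[0.853, -0.179, 0.491], [-0.155, -0.984, -0.089], [0.499, -0.0, -0.867]]
force: [0.8, 2.6, -3.2]
width: 53.4
```

```bash
python3 st.py
```

```text
t 13.15 TCP seat [-8.000e-01 -1.000e-01  1.182e+02] underside [-1.  -0.3 13.5] Fseat [-1.3  2.7 -2.9] Tq seat [0.42 0.47 0.05] psi -0.19 tilt [-0.002 -0.002] w 53.4
```

>>> apply_moves(
  commands="0 -0.04 0.2 0 0 0 1;0 -0.04 0.4 0 0 0 1;0 -0.04 0.6 0 0 0 1;0 -0.04 0.8 0 0 0 1;0 -0.04 0.9 0 0 0 1;0 -0.04 0.9 0 0 0 1",
)

```text
t: 13.75
position: [485.7, -11.5, 192.0]
tool_rot: [[0.853, -0.179, 0.491], [-0.155, -0.984, -0.089], [0.499, 0.0, -0.867]]
force: [0.3, 1.2, -3.1]
width: 53.1
```

```bash
python3 st.py
```

```text
t 13.75 TCP seat [-7.000e-01  1.000e-01  1.094e+02] underside [-0.8 -0.   4.7] Fseat [-1.5  1.2 -2.7] Tq seat [ 0.15  0.44 -0.02] psi -0.18 tilt [-0.001 -0.002] w 53.1
```

>>> apply_moves(
  commands="0 0 0.1 0 0 0 1;0 0 0.2 0 0 0 1;0 0 0.3 0 0 0 1;0 0 0.3 0 0 0 1",
)

```text
t: 14.15
position: [487.2, -11.7, 189.6]
tool_rot: [[0.853, -0.179, 0.491], [-0.155, -0.984, -0.089], [0.499, -0.0, -0.867]]
force: [-1.1, 0.7, -2.0]
width: 53.8
```

```bash
python3 st.py
```

```text
t 14.15 TCP seat [ -0.5   0.2 106.6] underside [-0.6  0.   1.9] Fseat [-2.1  0.5 -1.1] Tq seat [0.18 0.51 0.  ] psi -0.18 tilt [-0.001 -0.002] w 53.8
```

>>> apply_moves(
  commands="0 0 0.1 0 0 0 1;0 0 0.2 0 0 0 1;0 0 0.2 0 0 0 1",
)

```text
t: 14.45
position: [487.5, -11.9, 189.4]
tool_rot: [[0.854, -0.178, 0.489], [-0.154, -0.984, -0.089], [0.497, 0.001, -0.868]]
force: [-23.9, 1.6, 22.5]
width: 53.4
```

```bash
python3 st.py
python3 - <<'E'
from mv import *
c=cam("side"); crop(c,250,170,120,120,6,"k_s")
c=cam("wrist"); cv2.imwrite("pics/k_w.png",c["image"][:,:,::-1])
E
```

```text
t 14.45 TCP seat [-3.000e-01  1.000e-01  1.063e+02] underside [-0.7 -0.1  1.6] Fseat [-9.3 -2.6 31.3] Tq seat [-0.15  1.56 -0.01] psi -0.14 tilt [-0.003 -0.002] w 53.4
```

View pics/k_s.png

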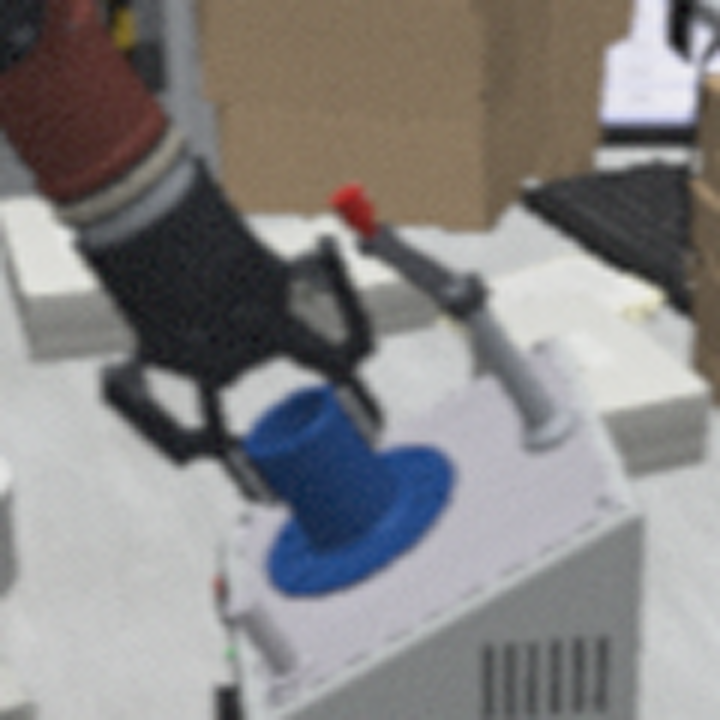

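View pics/k_w.png

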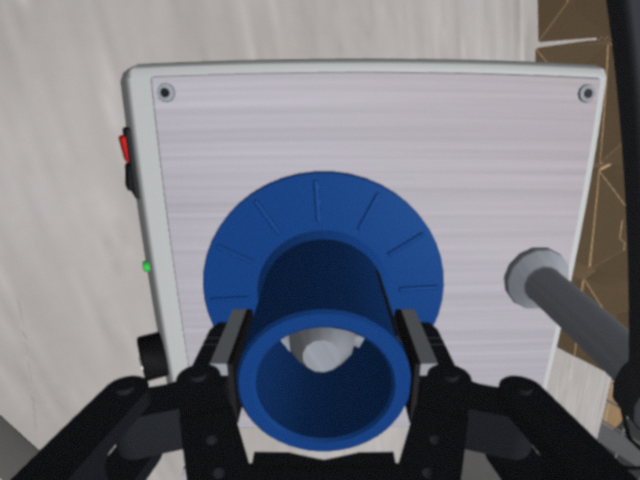

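>>> apply_moves(
  commands="0 0 -0.15 0 0 0 1;0 0 -0.15 0 0 0 1",
)

```text
t: 14.75
position: [487.3, -11.8, 189.5]
tool_rot: [[0.852, -0.179, 0.491], [-0.155, -0.984, -0.089], [0.5, 0.0, -0.866]]
force: [-6.8, 1.4, 6.4]
width: 53.3
```

```bash
python3 st.py
python3 - <<'E'
from mv import *
c=cam("wrist"); o=env.observe(); R=o["tool_rot"];P=o["position"]
for h in (54,50,44,30): print(h,proj(c,[P+R@np.array([0.,0,104.7-h])]))
crop(c,230,300,190,160,4,"l_w")
E
```

```text
t 14.75 TCP seat [ -0.5   0.2 106.5] underside [-0.5  0.   1.8] Fseat [-2.8  0.2  9. ] Tq seat [0.08 0.72 0.02] psi -0.18 tilt [-0.001 -0.002] w 53.3
54 [[320.39456729 355.76774813]]
50 [[320.46379579 349.16961289]]
44 [[320.5615479 339.8672736]]
30 [[320.76477732 320.58009282]]
```

View pics/l_w.png

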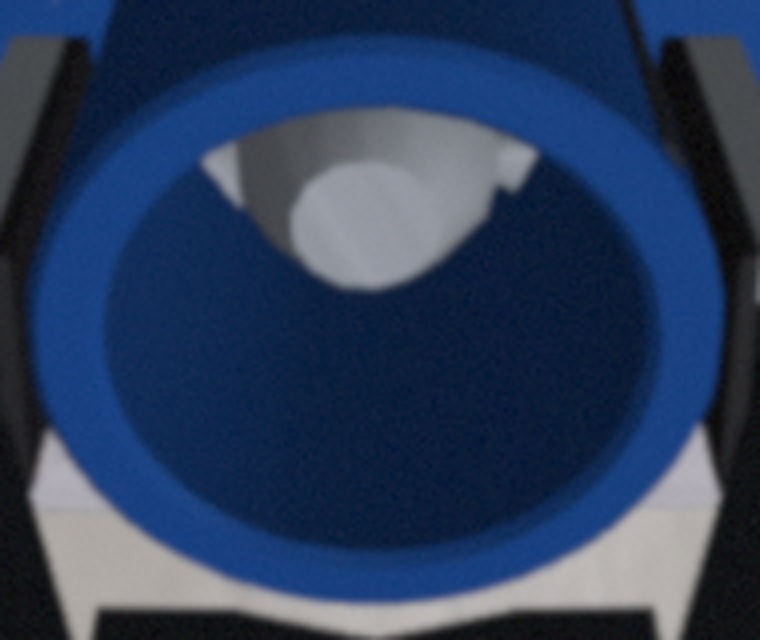

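>>> apply_moves(
  commands="0 0 -0.1 0 0 0 0;0 0 -0.1 0 0 0 -1;0 0 -0.1 0 0 0 -1;0 0 -0.1 0 0 0 -1;0 0 -0.1 0 0 0 -1;0 0 -0.1 0 0 0 -1;0 0 -3 0 0 0 -1;0 0 -7 0 0 0 -1;0 0 -11 0 0 0 -1;0 0 -12 0 0 0 -1",
)

```text
t: 15.8
position: [429.3, -1.1, 298.1]
tool_rot: [[0.848, -0.179, 0.499], [-0.154, -0.984, -0.09], [0.507, -0.0, -0.862]]
force: [0.2, 0.2, 1.2]
width: 85.2
```

>>> apply_moves(
  commands="0 0 0 0 0 0 -1;0 0 0 0 0 0 -1",
)

```text
t: 16.0
position: [428.2, -1.1, 292.0]
tool_rot: [[0.853, -0.179, 0.49], [-0.155, -0.984, -0.089], [0.498, -0.0, -0.867]]
force: [0.2, -0.1, -0.0]
width: 85.4
```

```bash
python3 st.py
python3 - <<'E'
from mv import *
c=cam("wrist"); cv2.imwrite("pics/m_w.png",c["image"][:,:,::-1])
c=cam("side"); crop(c,250,170,120,120,6,"m_s")
E
```

```text
t 16.0 TCP seat [ -1.2   0.4 225.3] underside [ -1.5   0.2 120.6] Fseat [ 0.2 -0.1 -0.1] Tq seat [ 0.    0.24 -0.01] psi -0.19 tilt [-0.002 -0.002] w 85.4
```

View pics/m_w.png

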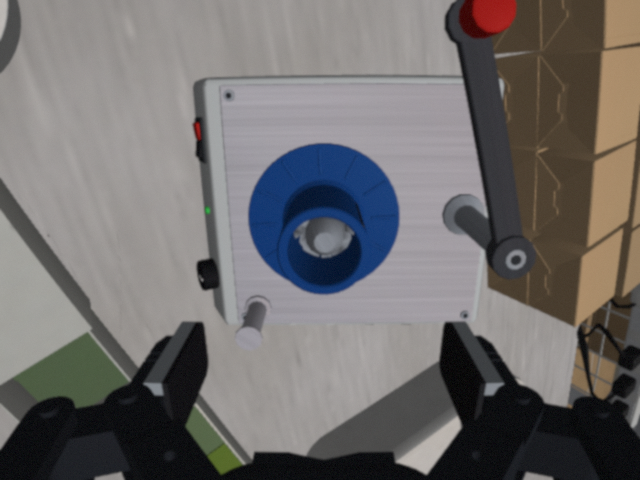

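View pics/m_s.png

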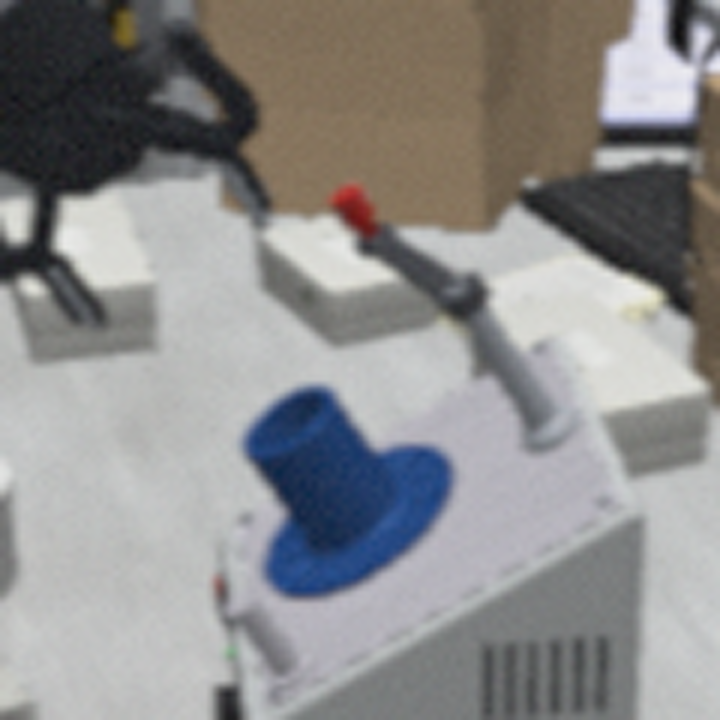

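```bash
cat > arm.py <<'E'
from mv import *
p=np.load("rw2.npy"); F=frame(p[3]); S=np.load("S.npy")
def knob(th,h): return S+F@np.array([105-125*np.sin(th),125*np.cos(th),h])
def pose(th,h): return knob(th,h),toolR(p[3],np.degrees(th))
E
python3 - <<'E'
from arm import *
c=cam("wrist"); a=np.linspace(0,6.28,60)
th=p[4]; K=F.T@(knob(th,0)-S)
ck=proj(c,S+(K+np.c_[10*np.cos(a),10*np.sin(a),a*0+108])@F.T)
cp=proj(c,S+np.c_[105+13*np.cos(a),13*np.sin(a),a*0+83.5]@F.T)
cl=proj(c,S+np.c_[55*np.cos(a),55*np.sin(a),a*0+4]@F.T)
cr=proj(c,S+np.c_[27*np.cos(a),27*np.sin(a),a*0+70]@F.T)
crop(c,230,0,310,310,2,"n",np.vstack([ck,cp,cl,cr]))
P,R=pose(th,159+60); rel(P,R); rel(pose(th,159)[0],R)
E
```

```text
[  7.16 -11.99   0.47] [  0.1   0.3 -16.5]
[  7.19 -12.     6.47] [  0.1   0.3 -16.5]
```

View pics/n.png

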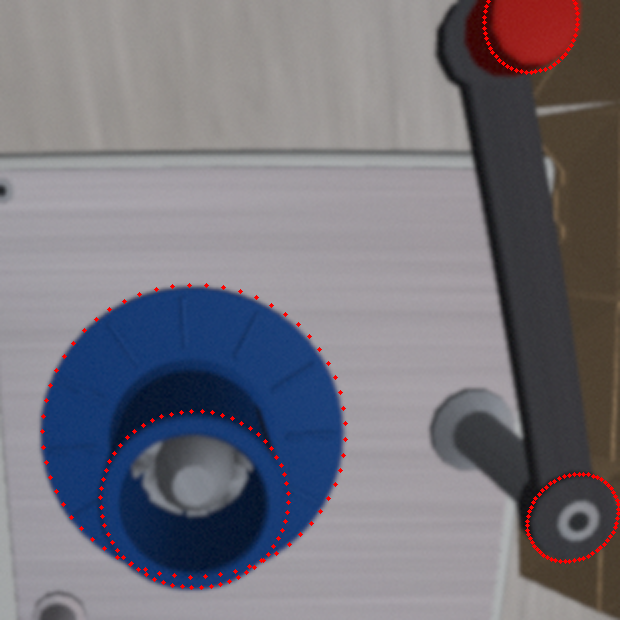

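>>> apply_moves(
  commands="7.2 -12 0.5 0.1 0.3 -16.5 0;7.2 -12 0.5 0.1 0.3 -16.5 0.1;7.2 -12 0.5 0.1 0.3 -16.5 0.1;7.2 -12 0.5 0.1 0.3 -16.5 0.1;7.2 -12 0.5 0.1 0.3 -16.5 0.1;7.2 -12 0.5 0.1 0.3 -16.5 0.1;7.2 -12 0.5 0.1 0.3 -16.5 0.1",
)

```text
t: 16.85
position: [512.8, 104.4, 323.2]
tool_rot: [[0.867, 0.07, 0.493], [0.13, -0.988, -0.089], [0.481, 0.141, -0.865]]
force: [-0.1, -0.1, 0.3]
width: 38.4
```

Run:
```python
from arm import *
c=cam("wrist"); cv2.imwrite("pics/o_w.png",c["image"][:,:,::-1])
o=env.observe(); print(o["t"],o["width"],o["q"])
P,R=pose(p[4],159); rel(P,R); print(proj(c,[knob(p[4],108)]))
```

```text
16.9 38.23613167554421 [ 0.13543773 -0.24004372  2.08792527 -0.21667877  0.80093552  0.14012495]
[-0.09 -0.12  6.12] [ 0.1 -0.1 -0.1]
[[320.47589733 278.74726519]]
```

View pics/o_w.png

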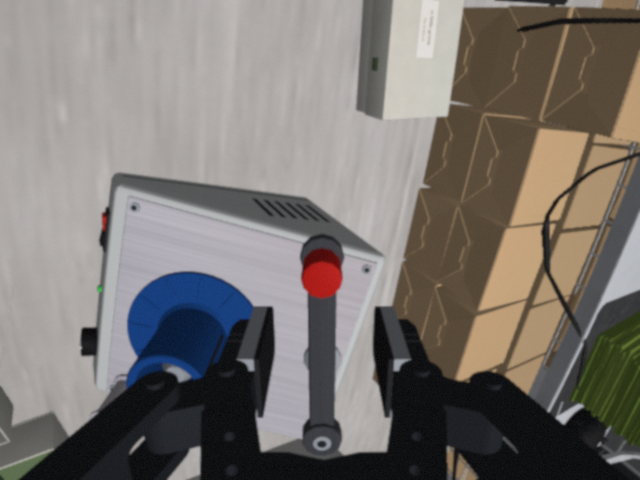

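>>> apply_moves(
  commands="-0.1 -0.1 2 0 0 0 0.1;-0.1 -0.1 4 0 0 0 0.1;-0.1 -0.1 5.5 0 0 0 0.1;-0.1 -0.1 6 0 0 0 0.1;-0.1 -0.1 6 0 0 0 0.1;-0.1 -0.1 6 0 0 0 0.1",
)

```text
t: 17.5
position: [542.6, 100.7, 272.9]
tool_rot: [[0.865, 0.07, 0.496], [0.131, -0.988, -0.088], [0.484, 0.141, -0.864]]
force: [0.5, -0.2, 0.6]
width: 38.6
```

Run:
```python
from arm import *
o=env.observe(); print(o["t"],F.T@o["force"]); L=F.T@(o["position"]-S); print(L)
rel(*pose(p[4],159))
for th in np.linspace(p[4],1.571+.055,11)[1:]: rel(*pose(th,159))
c=cam("wrist"); cv2.imwrite("pics/p_w.png",c["image"][:,:,::-1])
```

```text
17.5 [ 0.75731591 -0.10480758  0.21216021]
[ 71.26136966 120.61543609 161.34301613]
[-0.16  0.02  0.23] [ 0.  -0.3 -0.1]
[-1.83  0.14  0.23] [ 0.1 -0.3 -7.8]
[-3.47  0.47  0.22] [  0.1  -0.3 -15.4]
[-5.05  1.03  0.21] [  0.1  -0.3 -23.1]
[-6.54  1.79  0.2 ] [  0.1  -0.3 -30.8]
[-7.92  2.74  0.2 ] [  0.1  -0.2 -38.5]
[-9.16  3.87  0.19] [  0.1  -0.2 -46.2]
[-10.24   5.15   0.19] [  0.2  -0.2 -53.8]
[-11.13   6.56   0.19] [  0.2  -0.2 -61.5]
[-11.83   8.08   0.18] [  0.2  -0.2 -69.2]
[-12.32   9.69   0.18] [  0.2  -0.2 -76.9]
```

View pics/p_w.png

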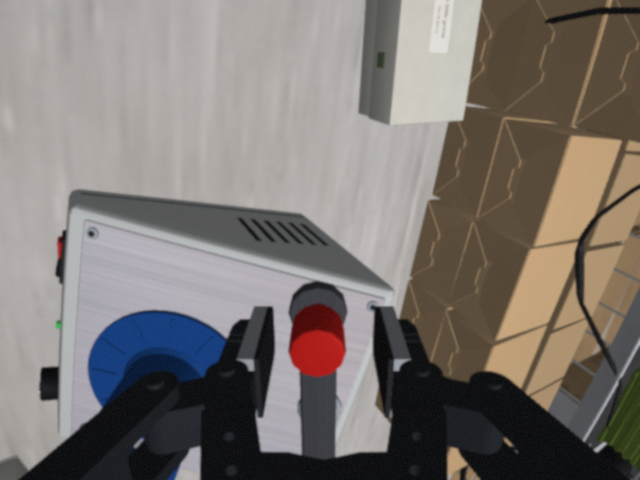

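>>> apply_moves(
  commands="-0.9 0.08 0.4 0 -0.3 -3.9 0.1;-1.83 0.14 0.4 0.1 -0.3 -7.8 0.1;-2.65 0.3 0.4 0.1 -0.3 -11.6 0.1;-3.47 0.47 0.4 0.1 -0.3 -15.4 0.1;-4.26 0.75 0.4 0.1 -0.3 -19.3 0.1;-5.05 1.03 0.4 0.1 -0.3 -23.1 0.1;-5.8 1.41 0.4 0.1 -0.3 -27 0.1;-6.54 1.79 0.4 0.1 -0.3 -30.8 0.1;-7.2 2.27 0.4 0.1 -0.3 -34.6 0.1;-7.92 2.74 0.4 0.1 -0.2 -38.5 0.1",
)

```text
t: 18.55
position: [478.3, 63.3, 235.8]
tool_rot: [[0.632, 0.597, 0.495], [0.719, -0.689, -0.087], [0.289, 0.411, -0.864]]
force: [0.8, 1.0, 0.5]
width: 38.1
```

```bash
cat > q.py <<'E'
from arm import *
import sys
o=env.observe(); print(o["t"],np.round(F.T@o["force"],1),np.round(F.T@(o["position"]-S),1),o["width"],o["q"][5])
T0=float(sys.argv[1]); T1=float(sys.argv[2])
for th in np.linspace(T0,T1,7): print(round(th,3),end=' ');rel(*pose(th,157))
c=cam("wrist"); cv2.imwrite(f"pics/{sys.argv[3]}.png",c["image"][:,:,::-1])
E
python3 q.py 0.95 1.63 q1
```

```text
18.55 [0.7 1.2 0.1] [  3.6  72.5 157.6] 38.070851398292874 -0.6220075788661033
0.95 [ 0.   -0.04  0.06] [ 0.1 -0.2  0.5]
1.063 [-1.41  0.03  0.05] [ 0.1 -0.1 -5.9]
1.177 [-2.81  0.26  0.05] [  0.1  -0.1 -12.4]
1.29 [-4.17  0.64  0.05] [  0.1  -0.1 -18.9]
1.403 [-5.49  1.18  0.04] [  0.1  -0.1 -25.4]
1.517 [-6.73  1.85  0.04] [  0.1  -0.1 -31.9]
1.63 [-7.89  2.67  0.04] [  0.2  -0.1 -38.4]
```

View pics/q1.png

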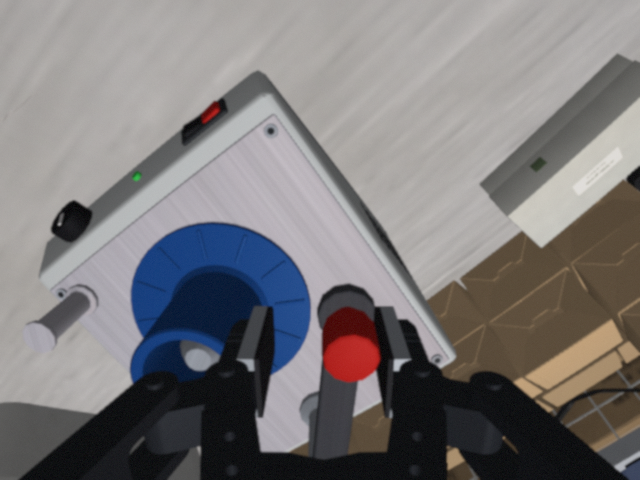

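Knob is pushed by the right finger (350,355), reel still home. Continue.

>>> apply_moves(
  commands="-0.7 0 0 0 0 -2.8 0.1;-1.41 0.03 0 0.1 -0.1 -5.9 0.1;-2.1 0.13 0 0.1 -0.1 -9 0.1;-2.81 0.26 0 0.1 -0.1 -12.4 0.1;-3.5 0.44 0 0.1 -0.1 -15.6 0.1;-4.17 0.64 0 0.1 -0.1 -18.9 0.1;-4.8 0.9 0 0.1 -0.1 -22 0.1;-5.49 1.18 0 0.1 -0.1 -25.4 0.1;-6.1 1.5 0 0.1 -0.1 -28.6 0.1;-6.1 1.5 0 0.1 -0.1 -28.6 0.1",
)

```text
t: 19.6
position: [448.4, 8.7, 223.9]
tool_rot: [[0.274, 0.827, 0.492], [0.96, -0.266, -0.089], [0.057, 0.496, -0.866]]
force: [-1.3, 0.5, 0.1]
width: 38.5
```

```bash
python3 q.py 1.47 1.67 q2
```

```text
19.6 [-1.2  0.2  0.7] [-19.6  13.5 157.2] 38.527238752802404 -1.366087697908253
1.47 [-0.09  0.03  0.02] [-0.   0.1 -0.9]
1.503 [-0.51  0.05  0.02] [-0.   0.1 -2.8]
1.537 [-0.92  0.07  0.02] [-0.   0.1 -4.7]
1.57 [-1.34  0.11  0.02] [-0.   0.1 -6.7]
1.603 [-1.75  0.17  0.02] [-0.   0.1 -8.6]
1.637 [-2.16  0.24  0.02] [ -0.    0.1 -10.5]
1.67 [-2.57  0.32  0.02] [ -0.    0.1 -12.4]
```

View pics/q2.png

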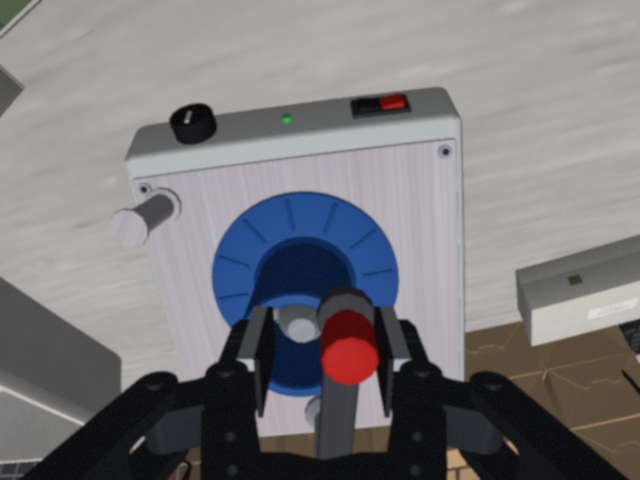

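>>> apply_moves(
  commands="-0.5 0.05 0 0 0 -2.8 0.1;-1 0.07 0 0 0 -5 0.1;-1.4 0.11 0 0 0 -6.7 0.1;-1.6 0.11 0 0 0 -7 0.1;-1.8 0.11 0 0 0 -7 0.1;-1.8 0.11 0 0 0 -7 0.1",
)

```text
t: 20.25
position: [444.3, -8.5, 222.6]
tool_rot: [[0.17, 0.855, 0.49], [0.985, -0.146, -0.088], [-0.004, 0.498, -0.867]]
force: [-0.2, 1.2, -0.3]
width: 38.6
```

```bash
python3 q.py 1.57 1.6 q3
```

```text
20.25 [-0.5  1.2 -0.1] [-21.1  -4.1 156.6] 38.6178378658121 -1.5770348815191237
1.57 [ 0.42  0.11 -0.04] [-0.1  0.   0.4]
1.575 [ 0.36  0.11 -0.04] [-0.1  0.   0.1]
1.58 [ 0.3   0.11 -0.04] [-0.1  0.  -0.2]
1.585 [ 0.23  0.11 -0.04] [-0.1  0.  -0.5]
1.59 [ 0.17  0.11 -0.04] [-0.1  0.  -0.7]
1.595 [ 0.11  0.11 -0.04] [-0.1  0.  -1. ]
1.6 [ 0.05  0.12 -0.04] [-0.1  0.  -1.3]
```

View pics/q3.png

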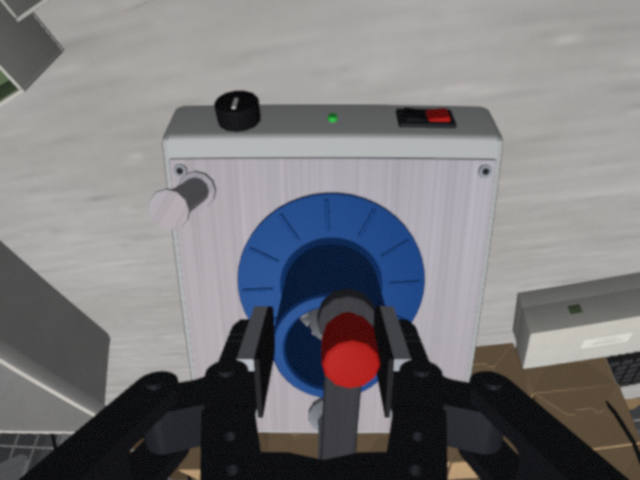

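Force is about 1 N; not yet at the stop. Push on in 1 mm steps.

>>> apply_moves(
  commands="-0.1 0 0 0 0 0 0.1;-0.2 0 0 0 0 0 0.1;-0.3 0 0 0 0 0 0.1;-0.4 0 0 0 0 0 0.1;-0.4 0 0 0 0 0 0.1",
)

```text
t: 20.8
position: [443.3, -12.5, 222.3]
tool_rot: [[0.17, 0.855, 0.49], [0.985, -0.145, -0.088], [-0.004, 0.498, -0.867]]
force: [0.1, 0.8, -0.3]
width: 38.4
```

>>> apply_moves(
  commands="-0.1 0 0 0 0 0 0.1;-0.2 0 0 0 0 0 0.1;-0.2 0 0 0 0 0 0.1",
)

```text
t: 21.1
position: [443.1, -13.5, 222.2]
tool_rot: [[0.17, 0.855, 0.49], [0.985, -0.147, -0.086], [-0.001, 0.498, -0.867]]
force: [1.9, 7.5, -0.3]
width: 38.4
```

```bash
python3 q.py 1.57 1.6 q4 | head -1
```

```text
21.1 [ 0.3  7.7 -0.5] [-21.6  -9.2 156.4] 38.40193321955104 -1.6081935198246167
```

View pics/q4.png

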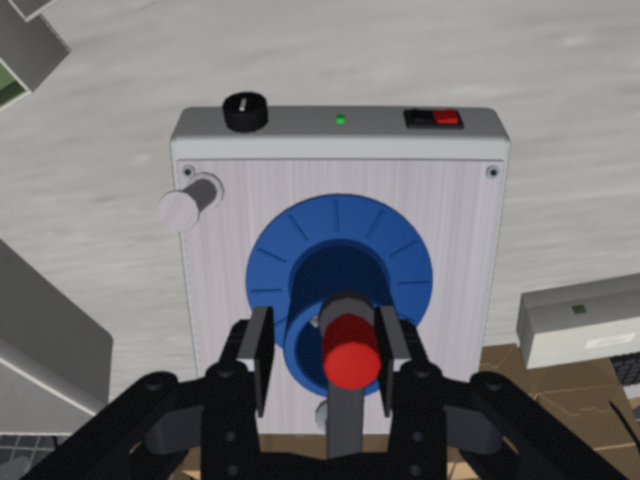

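>>> apply_moves(
  commands="0.6 0 0 0 0 0 0.1;0.9 0 0 0 0 0 0.1;0.9 0 -3 0 0 0 0.1;0.9 0 -7 0 0 0 0.1;0.9 0 -11 0 0 0 0.1;0.9 0 -13 0 0 0 0.1;0.9 0 -13 0 0 0 0.1;0.9 0 -13 0 0 0 0.1",
)

```text
t: 21.95
position: [381.0, 5.8, 335.0]
tool_rot: [[0.17, 0.855, 0.491], [0.985, -0.145, -0.089], [-0.005, 0.499, -0.867]]
force: [-0.2, -0.5, -1.5]
width: 38.5
```

Run:
```python
from arm import *
o=env.observe();print(o["t"],o["force"])
c=cam("wrist"); a=np.linspace(0,6.28,60)
K=np.array([-20,0,0])
cir=lambda C,r,h: proj(c,S+(np.array(C)+np.c_[r*np.cos(a),r*np.sin(a),a*0+h])@F.T)
cv2.imwrite("pics/r_w.png",c["image"][:,:,::-1])
crop(c,160,80,320,320,2,"r_o",np.vstack([cir(K,10,108),cir([0,0,0],55,4),cir([105,0,0],13,83.5),cir([0,0,0],27,70)]))
c=cam("side"); crop(c,250,170,120,120,6,"r_s")
```

```text
21.95 [-0.24495758 -0.46610558 -1.49677735]
```

View pics/r_o.png

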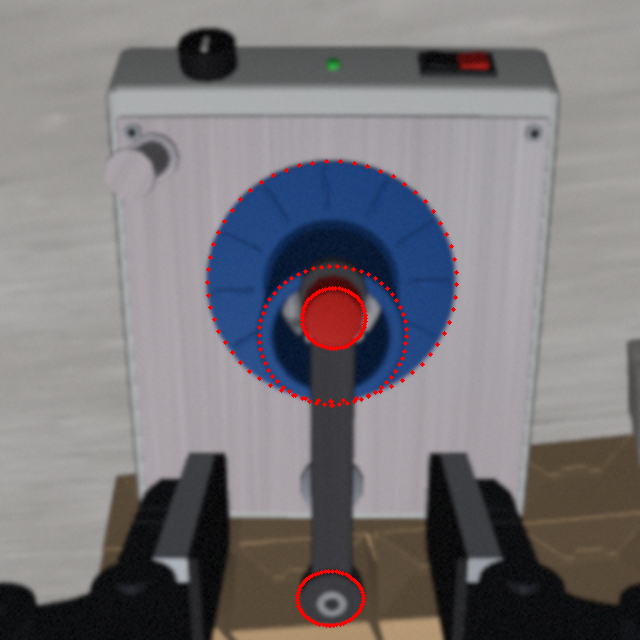

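View pics/r_s.png

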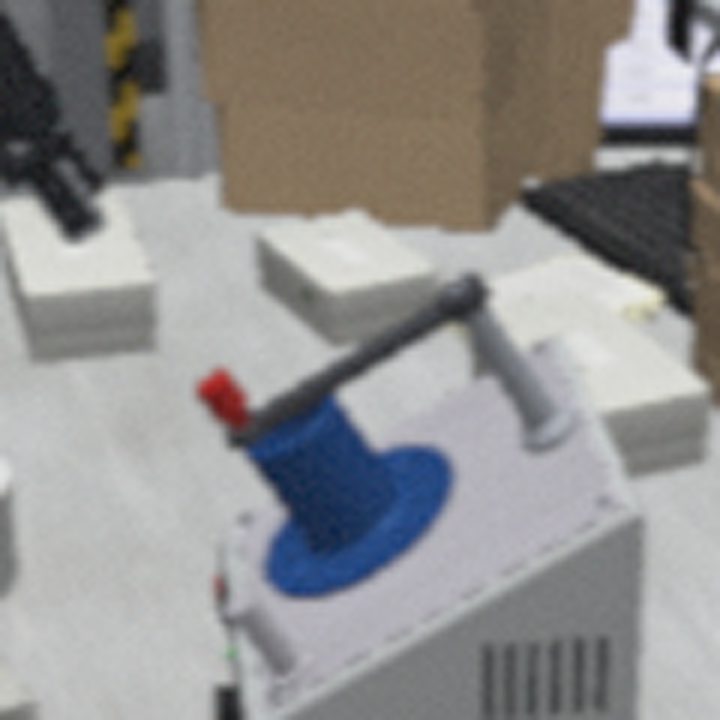

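Knob, pivot and reel all coincide with the closed, fully home prediction. Robot touches nothing; handing in.

Run:
```python
from plant import env
print(env.finish_job())
```

```text
the job is handed in; nothing more can be done
None
```

The larger blue reel is fully home on the spindle and released, and the retaining arm is swung over it to its stop. I handed the job in at about 22 s.

- **Meshing:** I measured the slot and tooth angles in the wrist pictures and lined the reel up before inserting it. It slid past the tooth ends with under 3 N sideways and no axial resistance, so it never needed rocking.
- **Seating force:** My last small step ended at about 31 N on the hub, above the 10 N you called ample. I backed off to about 9 N before letting go.
- **Depth checks:** My fitted seat read 1.6–1.8 mm off at contact, which is within its uncertainty. The spindle tip in the bore and the flange outline both matched the fully home position.
- **Retaining arm:** I pushed it by the knob at about 1 N until the force rose to 8 N at the stop. Afterwards the knob, pivot and flange in the wrist picture matched the closed, home prediction. The core's top rim was partly hidden by the arm.
- **Surroundings:** The gripper was clear at hand-in, and I moved nothing else on purpose. I did not run a separate before-and-after check on the boxes, rolls and coasters.

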